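# Set out a two-part lacquer kit on the mixing mat

### The arm

A 7-joint arm with a two-finger parallel gripper is mounted at the origin on the work surface. World frame = base frame: x ahead of the robot, y to its left, z up, the work surface at z = 0. Lengths are in m, angles in rad, forces in N, time in s.
With the tool pointing down it reaches from about 0.4 to 0.925 m from the base axis. Payload 4.1 kg.
Tool frame: the origin (TCP) lies at the very end of the fingers, on their centre line; the grasp point (between the pads) lies 19 mm behind it; x points along the fingers, y is the direction in which the jaws open and shut, and the axes are right-handed (so a half turn about x gives the same grasp; the last joint's range is limited). The gripper opens to 85 mm and grips with 20 to 120 N. Pads are 22 mm wide; open, the fingers measure 114 mm over their backs; the gripper's body (76 mm by 85 mm) begins 54 mm behind the grasp point. The pads swing forward as they close: fully open they stand 13 mm farther back than shut.
Start: joints at [-1.383, 0.398, 0.045, 1.537, -0.019, 1.207, -0.051], TCP at [0.184, 0.623, 0.231] pointing down, gripper open.
Joint ranges: [-2.82, 2.82], [-0.49, 2.23], [-1.37, 1.46], [0, 2.46], [-1.36, 4.5], [0.23, 2], [-2.94, 2.94]. Speed limits (rad/s): [2.57, 2.57, 3.14, 3.14, 3.14, 3.14, 3.14].

### API

Orientations are given as a unit quaternion [x, y, z, w].
In Python, from plant import sense, camera, sign_off gives the robot as it stands. The module is installed in compiled form; this text tells all that it offers.
- The arm moves only by the tool move_arm, never from a script. Its argument "increments" is a list of rows, each an object with "delta_pos": the shift along the tool's x, y, z in cm, a list of three; "delta_rot": the turn, a rotation vector about the tool's x, y, z in degrees, a list of three; "claw": the finger opening in cm, from 0 to 8.54. A call has 1 to 10 rows; each row shifts and turns the pose as measured when the row begins, along the tool's axes as they then stand; what a row does not reach is not made up. A row lasts 1/10 s, in which the tool goes at most 50 mm and 8.59 degrees, less where a joint would pass 70% of its speed; a pose out of reach is approached as far as the arm can. A call is refused whole if a number of a shift passes 5 or a number of a turn 8.59, either way. A call with a gripper value outside its range is refused whole. The fingers move at their own pace and stop on an object; "squeeze" is the grip in N (left out, the last holds). Time passes only in rows, so rows that do not move let the fingers close. It gives the time, the measured TCP pose, the force and the opening at its end, in the units of the state.
- sense(): the state, without advancing time (a new reading comes with each control period).
- camera(name): name is "scene" or "top"; returns a dict with "color" (400x640x3 uint8, red, green, blue), "mtx" (3x3 intrinsics, pixels), "position" and "attitude" of the camera in the world. Camera axes: x right, y down, z forward; pixel columns grow to the right and rows downward; lengths in m; the calibration is good to about 2 mm. A picture is of the moment at which its call begins. There is no depth.
- sign_off(): hands the job in, once; it reports no verdict.
The state is a dict: "time_s": time; "joint_positions": joint angles; "joint_velocities": joint speeds; "tau": joint torques, N m; "position": TCP position; "eef_rot": TCP orientation; "contact_force": force on the tool from outside, world axes, zero at the start; "wrist_torque": the same for the moment, N m; "width": finger opening in m.
Only numpy, scipy, OpenCV 4.12 (cv2) and the standard library are available. Lean on these libraries where they do the work, as an engineer would, in place of code of your own. Each camera call takes 0.05 s, during which the arm holds its last target.

### The job

Set out the two-part lacquer kit on the three white rings of the grey mat: stand the blue-lidded tin on the end ring nearest the white balance, the amber hardener bottle on the ring at the other end, and the white cup between them on the middle ring, then lay the green lid squarely on top of the cup. Everything must stand upright, centred on its ring, with the lid closing the cup. Leave the yellow-lidded tin and the red jar standing where they are.

Things in the scene. Friction and masses are not known exactly. Their poses are not given: they have to be found in the camera images.
- lacquer_tin: Steel tin with blue lid and blue band, 62 mm diameter, 80 mm high, about 0.3 kg; origin at the centre of its underside, z up along its axis; round, so its yaw means nothing; loose. It goes on the end ring nearest the balance.
- hardener: Amber bottle with white cap and pale band, 110 mm high; straight body 58 mm diameter up to 78 mm high, then a shoulder and a cap of 28 mm diameter; about 0.2 kg; origin at the centre of its underside, z up along its axis; round, so its yaw means nothing; loose. It goes on the end ring away from the balance.
- cup: Empty open white plastic cup, 60 mm diameter at the foot, 65 mm at the rim, 85 mm high, wall 3 mm, about 0.06 kg; origin at the centre of its underside, z up along its axis; round, so its yaw means nothing; loose. It goes on the middle ring.
- lid: Green lid: flat disc of 74 mm diameter, 7 mm thick, flat beneath, with an upright round green knob of 22 mm diameter in its centre reaching from 7 to 36 mm above its underside; 0.05 kg; origin at the centre of its underside, z up along its axis; round, so its yaw means nothing; loose. It rests on the rim of the cup, with 85 mm from underside of cup to underside of lid.
- tray: Grey flat mat, fixed, 110 mm (its x) by 350 mm (its y) and 5 mm thick, lying on the table with three white rings (78 mm diameter) in a row along its y axis: centres at y = -115, 0 and +115 mm, x = 0 in its frame. Origin at the centre of its underside; its top is 5 mm above. Its yaw varies by up to 0.2 rad.
- balance: White laboratory balance with a round steel pan and a dark control strip with greenish display towards the robot, fixed, 230 mm (x) by 180 mm (y), 67 mm high; origin at the centre of its underside. It stands beyond the left or the right end of the mat.
- hotplate: Blue-grey magnetic stirrer with a black square plate and two grey knobs, fixed, 220 mm (x) by 170 mm (y), 79 mm high; origin at the centre of its underside. It stands beyond the end of the mat opposite to the balance. Not to be used.
- yellow_tin: Steel tin with yellow lid and yellow band, 62 mm diameter, 80 mm high; origin at the centre of its underside, z up along its axis; round, so its yaw means nothing; loose. A bystander, to be left alone. The six loose things start in a bent row between robot and mat, their centres about 100 to 160 mm apart, mostly side by side along y, so that grasping across x leaves most room.
- red_jar: All-red jar with wide cap, 62 mm diameter, 68 mm high; origin at the centre of its underside, z up along its axis; round, so its yaw means nothing; loose. A bystander, to be left alone.
There are look-alikes about, which are no part of the job. What is shaped like the cup but black, pink or purple is not meant.

How it is judged:
At the end, for the whole second after the job is handed in: Tin on the balance-side end ring, bottle on the other end ring, cup on the middle one, each within 13 mm of centre along each mat axis; lid flat on the rim within 10 mm of the cup's centre; all within 0.09 rad of upright, released, at rest; yellow tin and red jar upright, moved under 20 mm (((y of balance in the frame of tray above 0 m and x of lacquer_tin in the frame of tray between -0.013 and 0.013 m and y of lacquer_tin in the frame of tray between 0.102 and 0.128 m and z of lacquer_tin in the frame of tray between 0.001 and 0.01 m and x of hardener in the frame of tray between -0.013 and 0.013 m and y of hardener in the frame of tray between -0.128 and -0.102 m and z of hardener in the frame of tray between 0.001 and 0.01 m) or (y of balance in the frame of tray below 0 m and x of lacquer_tin in the frame of tray between -0.013 and 0.013 m and y of lacquer_tin in the frame of tray between -0.128 and -0.102 m and z of lacquer_tin in the frame of tray between 0.001 and 0.01 m and x of hardener in the frame of tray between -0.013 and 0.013 m and y of hardener in the frame of tray between 0.102 and 0.128 m and z of hardener in the frame of tray between 0.001 and 0.01 m)) and x of cup in the frame of tray between -0.013 and 0.013 m and y of cup in the frame of tray between -0.013 and 0.013 m and z of cup in the frame of tray between 0.001 and 0.01 m and horizontal distance between lid and cup below 0.01 m and z of lid in the frame of cup between 0.08 and 0.09 m and angle between each of lacquer_tin, hardener, cup, lid's own z axis and vertical below 0.09 rad and linear speed of each of lacquer_tin, hardener, cup, lid below 0.02 m/s and angular speed of each of lacquer_tin, hardener, cup, lid below 0.2 rad/s and distance of each of yellow_tin, red_jar from where it was at the start of the episode below 0.02 m and angle between each of yellow_tin, red_jar's own z axis and vertical below 0.1 rad); the robot touches nothing.
It fails at once if the yellow-lidded tin or the red jar is pushed more than 30 mm or tipped over (distance of any of yellow_tin, red_jar from where it was at the start of the episode above 0.03 m or angle between any of yellow_tin, red_jar's own z axis and vertical above 0.35 rad).
It also fails if it takes over 104 s, if anything falls off the work surface, if the arm or the gripper's body presses on something with over 40 N, if the wrist force passes 120 N, or if a joint passes its speed limit or range.

## Working session

There is one attempt and no reset: what is moved stays moved. The work goes in short steps, Python scripts to look and compute and a tool call to move; the robot and the scene stay as the last step left them, time stands still between calls to the robot, and variables do not carry over. Pictures are saved under pics/ and viewed, and the job is handed in when it is done.

Besides the shell and the picture viewer there is one more tool, called after ">>>" by a JSON object that holds its "op" and its "data". move_arm: Moves the arm, as the interface text tells. Its arguments: {"type":"object","properties":{"increments":{"type":"array"},"squeeze":{"type":"number"}},"required":["increments"]}

```bash
mkdir -p pics
python3 - <<'E'
from plant import sense,camera
import cv2
s=sense();print(s)
for n in ("scene","top"):
    c=camera(n);print(n,c["mtx"],c["position"],c["attitude"])
    cv2.imwrite(f"pics/{n}0.png",c["color"][:,:,::-1])
E
```

```text
{'time_s': 0.0, 'joint_positions': array([-1.38300689,  0.39919558,  0.04501627,  1.53785866, -0.01870128,
        1.20690464, -0.05068912]), 'joint_velocities': array([ 1.94216854e-03,  1.27713601e-03, -2.31976089e-03,  8.33362262e-05,
        3.09783829e-04,  3.05289351e-04, -3.91722217e-04]), 'tau': array([ 1.12864284e-04, -4.75131583e+01,  1.36484195e+00, -2.54214978e+01,
        1.15945251e-02,  9.82649624e-03,  4.60620821e-07]), 'position': array([0.18365922, 0.62286082, 0.23027028]), 'eef_rot': array([ 0.10031398,  0.69990982, -0.10168508,  0.69980247]), 'contact_force': array([-0.15205462, -0.1658584 ,  0.32203454]), 'wrist_torque': array([-0.02648608,  0.00837696,  0.00689127]), 'width': 0.08552490109573484}
scene [[363.47262436   0.         319.31272133]
 [  0.         363.47262436 198.56787412]
 [  0.           0.           1.        ]] [ 1.21860702 -0.48506655  0.67829975] [ 0.78632049  0.42028918 -0.21177469 -0.40026062]
top [[384.6777361    0.         318.84059693]
 [  0.         384.6777361  201.66352822]
 [  0.           0.           1.        ]] [0.36747572 0.01904274 1.2110396 ] [-0.70292385  0.70864042 -0.05289538  0.03047769]
```

View pics/scene0.png

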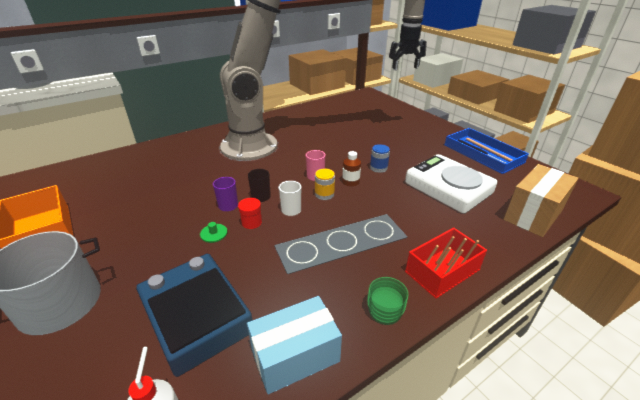

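View pics/top0.png

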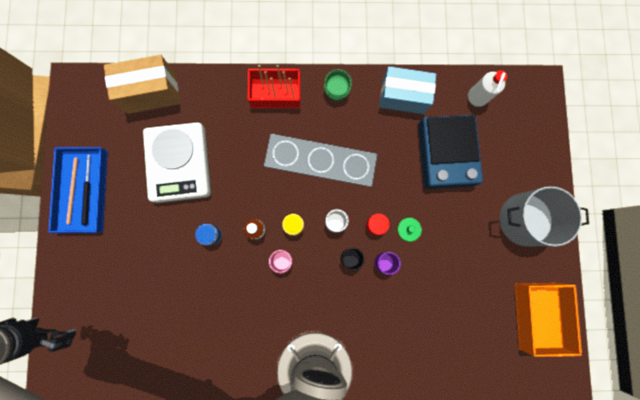

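The top view shows the balance on the left (+y). The tin (207,235), bottle (255,229), yellow tin (293,225), cup (337,221), red jar (378,224) and lid (410,230) form a row. The rings are at about (285,153), (321,160) and (356,166). Next I'll measure these precisely.

```bash
cat > h.py <<'E'
import numpy as np,cv2
from scipy.spatial.transform import Rotation as R
from plant import sense,camera
def ray(c,u,v,z):
    d=R.from_quat(c["attitude"]).as_matrix()@np.linalg.inv(c["mtx"])@np.array([u,v,1.0])
    p=np.array(c["position"]);return p+d*(z-p[2])/d[2]
def proj(c,P):
    q=R.from_quat(c["attitude"]).as_matrix().T@(np.array(P)-c["position"]);q=c["mtx"]@q;return q[:2]/q[2]
def zoom(c,u,v,w,h,k,name,pts=()):
    I=c["color"][:,:,::-1].copy();u,v=int(u),int(v)
    x0,y0=max(u-w//2,0),max(v-h//2,0)
    J=cv2.resize(I[y0:y0+h,x0:x0+w],None,fx=k,fy=k,interpolation=cv2.INTER_CUBIC)
    for p,r in pts:
        q=np.array([proj(c,[p[0]+r*np.cos(a),p[1]+r*np.sin(a),p[2]]) for a in np.linspace(0,6.3,40)])
        q=((q-[x0,y0]+.5)*k-.5).round().astype(int);cv2.polylines(J,[q.reshape(-1,1,2)],True,(255,0,255),1)
    cv2.imwrite("pics/"+name+".png",J)
E
python3 - <<'E'
from h import *
t=camera("top");s=camera("scene")
hsv=cv2.cvtColor(t["color"],cv2.COLOR_RGB2HSV).astype(int);H,S,V=[hsv[...,i] for i in range(3)]
def cen(m,u,v,r=16):
    k=np.zeros(m.shape,bool);k[v-r:v+r+1,u-r:u+r+1]=1
    n,l,st,ce=cv2.connectedComponentsWithStats((m&k).astype(np.uint8));i=1+st[1:,4].argmax();return ce[i],st[i]
for n,m,u,v,z in [("tin",(H>95)&(H<130)&(S>120)&(V>50),207,235,.08),("capbottle",(V>150)&(S<70),252,229,.11),("yellow",(H>20)&(H<35)&(S>120)&(V>80),293,225,.08),
  ("cup",(S<70)&(V>90),337,221,.085),("red",((H<8)|(H>172))&(S>170)&(V>120),378,224,.068),("lid",(H>45)&(H<75)&(S>120),410,230,.007)]:
    c,st=cen(m,u,v);print(n,c.round(1),st,ray(t,*c,z).round(4))
# mat
m=(S<80)&(V>70);c,st=cen(m,320,160,62)
k=np.zeros(m.shape,np.uint8);k[125:195,255:385]=m[125:195,255:385]
cn=max(cv2.findContours(k,0,1)[0],key=cv2.contourArea);r=cv2.minAreaRect(cn);print(r)
P=[ray(t,*p,.005)[:2] for p in cv2.boxPoints(r)];print(np.round(P,4),np.mean(P,0),[np.linalg.norm(P[i]-P[i-1]) for i in range(4)])
E
```

```text
tin [205.1 234. ] [195 224  21  21 333] [0.409  0.3142 0.08  ]
capbottle [251.2 227.8] [246 223  11  11  97] [0.4243 0.1768 0.11  ]
yellow [292.5 223.9] [282 213  22  22 375] [0.4362 0.0605 0.08  ]
cup [336.5 220.2] [325 209  24  24 463] [ 0.4456 -0.0686  0.085 ]
red [378.2 223.5] [367 213  23  22 404] [ 0.436  -0.1949  0.068 ]
lid [409.1 229.2] [397 217  25  25 462] [ 0.421  -0.3037  0.007 ]
((320.3286437988281, 159.54864501953125), (111.0038833618164, 35.0007438659668), 10.713122367858887)
[[ 0.6242  0.1579]
 [ 0.7367  0.1379]
 [ 0.6681 -0.2127]
 [ 0.5561 -0.1887]] [ 0.64630119 -0.02638783] [np.float64(0.3532606454840006), np.float64(0.11425565092067791), np.float64(0.35727201286596744), np.float64(0.11454987321395375)]
```

```bash
cat > m0.py <<'E'
import numpy as np
O=dict(tin=(.409,.3142,.031,.08),bot=(.4243,.1768,.014,.11),yel=(.4362,.0605,.031,.08),cup=(.4456,-.0686,.0325,.085),red=(.436,-.1949,.031,.068),lid=(.421,-.3037,.037,.007))
C=np.array([.6463,-.0264]);yaw=-.19
Y=np.array([-np.sin(yaw),np.cos(yaw)])
rings=[C+k*Y for k in (.115,0,-.115)]
E
python3 - <<'E'
from h import *; from m0 import *
pts=[((x,y,z),r) for x,y,r,z in O.values()]+[((x,y,0.0),.031 if n not in("bot","cup","lid") else dict(bot=.029,cup=.03,lid=.037)[n]) for n,(x,y,r,z) in O.items()]
pr=[((*q,.005),.039) for q in rings]
print(rings)
t=camera("top");s=camera("scene")
zoom(t,305,200,260,150,3,"ov_t",pts+pr)
zoom(s,300,210,260,150,3,"ov_s",pts+pr)
E
```

```text
[array([0.66801877, 0.08653049]), array([ 0.6463, -0.0264]), array([ 0.62458123, -0.13933049])]
```

View pics/ov_t.png

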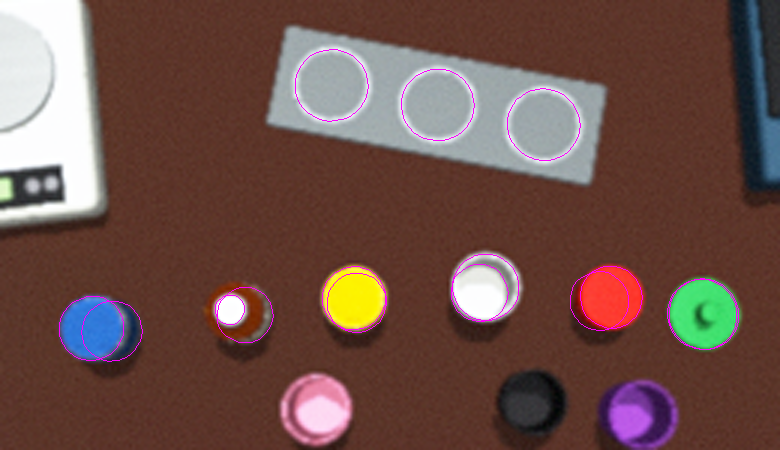

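View pics/ov_s.png

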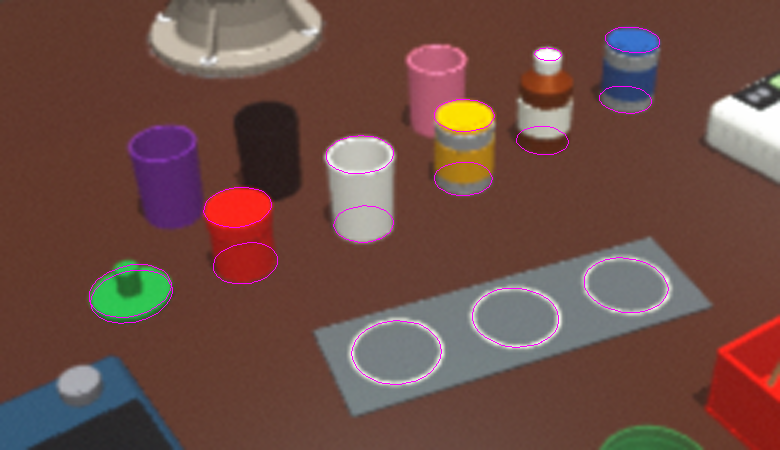

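```bash
cat > go.py <<'E'
import sys
from h import *
# usage: go.py x y z [yaw deg of tool y axis from world x]
def go(x,y,z,psi=0.):
    s=sense();A=R.from_quat(s["eef_rot"]).as_matrix();p=s["position"]
    best=None
    for k in (0,180):
        a=np.radians(psi+k);ty=np.array([np.cos(a),np.sin(a),0]);tx=np.array([0,0,-1.]);T=np.c_[tx,ty,np.cross(tx,ty)]
        rv=R.from_matrix(A.T@T).as_rotvec(degrees=True)
        if best is None or np.linalg.norm(rv)<np.linalg.norm(best):best=rv;BT=T
    d=np.array([x,y,z])-p
    print("t",round(s["time_s"],2),"p",p.round(4),"w",round(s["width"],4),"F",s["contact_force"].round(1),"q7",s["joint_positions"].round(2))
    print("world d cm",(d*100).round(2),"now-tool d",(A.T@d*100).round(2),"aligned-tool d",(BT.T@d*100).round(2),"rot",best.round(2),"\naxes y",A[:,1].round(3),"x",A[:,0].round(3))
if __name__=="__main__": go(*map(float,sys.argv[1:]))
E
python3 go.py .409 .3142 .2 0; python3 go.py .409 .3142 .2 90
```

```text
t 0.3 p [0.1838 0.6233 0.231 ] w 0.0853 F [0.3 0.3 0.3] q7 [-1.38  0.4   0.05  1.54 -0.02  1.21 -0.05]
world d cm [ 22.52 -30.91  -3.1 ] now-tool d [  3.11 -23.28  30.34] aligned-tool d [ 3.1  22.52 30.91] rot [7.357e+01 3.000e-02 3.000e-02] 
axes y [ 0.283  0.959 -0.001] x [-0.    -0.001 -1.   ]
t 0.3 p [0.1838 0.6233 0.231 ] w 0.0853 F [0.3 0.3 0.3] q7 [-1.38  0.4   0.05  1.54 -0.02  1.21 -0.05]
world d cm [ 22.52 -30.91  -3.1 ] now-tool d [  3.11 -23.28  30.34] aligned-tool d [  3.1  -30.91  22.52] rot [-16.43   0.     0.03] 
axes y [ 0.283  0.959 -0.001] x [-0.    -0.001 -1.   ]
```

>>> {"op": "move_arm", "data": {"increments": [{"delta_pos":[0,0,0],"delta_rot":[8.2,0,0],"claw":8.54},{"delta_pos":[0,0,0],"delta_rot":[8.2,0,0],"claw":8.54},{"delta_pos":[0,0,0],"delta_rot":[8.2,0,0],"claw":8.54},{"delta_pos":[0,0,0],"delta_rot":[8.2,0,0],"claw":8.54},{"delta_pos":[0,0,0],"delta_rot":[8.2,0,0],"claw":8.54},{"delta_pos":[0,0,0],"delta_rot":[8.2,0,0],"claw":8.54},{"delta_pos":[0,0,0],"delta_rot":[8.2,0,0],"claw":8.54},{"delta_pos":[0,0,0],"delta_rot":[8.2,0,0],"claw":8.54},{"delta_pos":[0,0,0],"delta_rot":[8.2,0,0],"claw":8.54}]}}

```text
time_s: 1.2
position: [0.1835, 0.6226, 0.23]
eef_rot: [-0.513, -0.485, 0.515, -0.486]
contact_force: [0.4, 0.0, -0.4]
width: 0.0853
```

```bash
python3 go.py .409 .3142 .16 0
```

```text
t 1.2 p [0.1835 0.6226 0.23  ] w 0.0853 F [ 0.4  0.  -0.4] q7 [-1.57  0.41  0.3   1.54 -0.13  1.21 -1.3 ]
world d cm [ 22.55 -30.84  -7.  ] now-tool d [ 7.03 24.26 29.51] aligned-tool d [ 7.   22.55 30.84] rot [-3.23  0.13  0.07] 
axes y [ 0.998 -0.056 -0.001] x [-0.001 -0.002 -1.   ]
```

>>> {"op": "move_arm", "data": {"increments": [{"delta_pos":[0,0,0],"delta_rot":[-3.2,0,0],"claw":8.54},{"delta_pos":[0.7,2.5,3.4],"delta_rot":[0,0,0],"claw":8.54},{"delta_pos":[0.7,2.5,3.4],"delta_rot":[0,0,0],"claw":8.54},{"delta_pos":[0.7,2.5,3.4],"delta_rot":[0,0,0],"claw":8.54},{"delta_pos":[0.7,2.5,3.4],"delta_rot":[0,0,0],"claw":8.54},{"delta_pos":[0.7,2.5,3.4],"delta_rot":[0,0,0],"claw":8.54},{"delta_pos":[0.7,2.5,3.4],"delta_rot":[0,0,0],"claw":8.54},{"delta_pos":[0.7,2.5,3.4],"delta_rot":[0,0,0],"claw":8.54},{"delta_pos":[0.7,2.5,3.4],"delta_rot":[0,0,0],"claw":8.54},{"delta_pos":[0.7,2.5,3.4],"delta_rot":[0,0,0],"claw":8.54}]}}

```text
time_s: 2.2
position: [0.4108, 0.3156, 0.1643]
eef_rot: [0.497, 0.506, -0.494, 0.502]
contact_force: [1.3, -0.0, -0.3]
width: 0.0855
```

```bash
python3 go.py .409 .3142 .039 0
```

```text
t 2.2 p [0.4108 0.3156 0.1643] w 0.0855 F [ 1.3 -0.  -0.3] q7 [-1.11  0.25  0.44  1.94 -0.13  0.98 -0.59]
world d cm [ -0.18  -0.14 -12.53] now-tool d [12.53 -0.17  0.22] aligned-tool d [12.53 -0.18  0.14] rot [ 0.99 -0.37  0.08] 
axes y [ 1.     0.017 -0.001] x [-0.001  0.006 -1.   ]
```

>>> {"op": "move_arm", "data": {"increments": [{"delta_pos":[0,-0.17,0.2],"delta_rot":[1,-0.37,0],"claw":8.54},{"delta_pos":[2.5,0,0],"delta_rot":[0,0,0],"claw":8.54},{"delta_pos":[2.5,0,0],"delta_rot":[0,0,0],"claw":8.54},{"delta_pos":[2.5,0,0],"delta_rot":[0,0,0],"claw":8.54},{"delta_pos":[2.5,0,0],"delta_rot":[0,0,0],"claw":8.54},{"delta_pos":[2,0,0],"delta_rot":[0,0,0],"claw":8.54},{"delta_pos":[0.6,0,0],"delta_rot":[0,0,0],"claw":8.54}]}}

```text
time_s: 2.9
position: [0.4152, 0.3082, 0.0364]
eef_rot: [0.506, 0.495, -0.503, 0.496]
contact_force: [-0.8, 0.2, 0.1]
width: 0.0854
```

```bash
python3 go.py .409 .3142 .039 0
python3 - <<'E'
from h import *
c=camera("scene");zoom(c,385,155,130,100,6,"tin_a")
E
```

```text
t 2.9 p [0.4152 0.3082 0.0364] w 0.0854 F [-0.8  0.2  0.1] q7 [-1.04  0.43  0.39  2.04 -0.25  0.71 -0.51]
world d cm [-0.62  0.6   0.26] now-tool d [-0.26 -0.63 -0.59] aligned-tool d [-0.26 -0.62 -0.6 ] rot [-0.96 -0.14 -0.23] 
axes y [ 1.    -0.017  0.004] x [ 0.004  0.002 -1.   ]
```

View pics/tin_a.png

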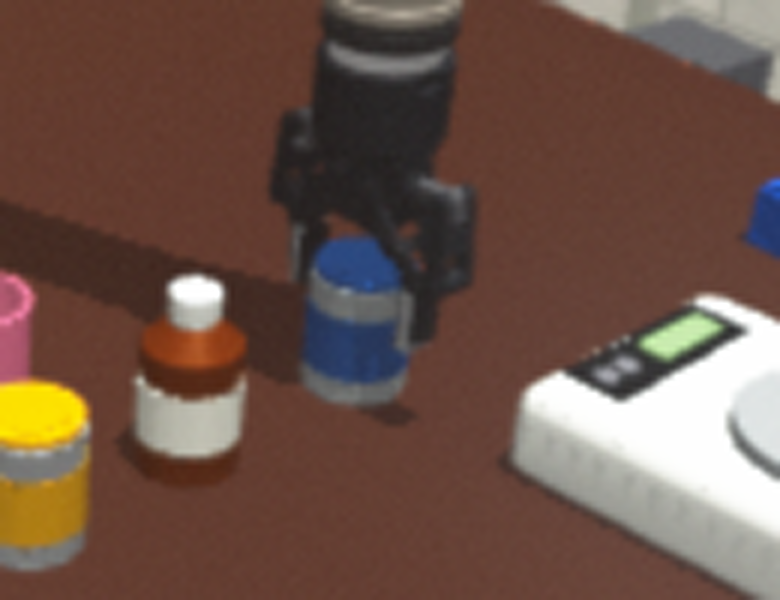

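The fingers straddle the tin, but the tool drifted 6 mm, so I'll correct that before closing.

>>> {"op": "move_arm", "data": {"increments": [{"delta_pos":[-0.2,-0.6,-0.6],"delta_rot":[-0.9,0,0],"claw":8.54},{"delta_pos":[0,0,0],"delta_rot":[0,0,0],"claw":8.54}]}}

```text
time_s: 3.15
position: [0.4094, 0.3159, 0.0397]
eef_rot: [0.502, 0.5, -0.498, 0.5]
contact_force: [0.9, 0.4, 0.4]
width: 0.0851
```

```bash
python3 go.py .409 .3142 .039 0
```

```text
t 3.15 p [0.4094 0.3159 0.0397] w 0.0851 F [0.9 0.4 0.4] q7 [-1.06  0.43  0.39  2.04 -0.24  0.71 -0.52]
world d cm [-0.04 -0.17 -0.07] now-tool d [ 0.07 -0.05  0.17] aligned-tool d [ 0.07 -0.04  0.17] rot [ 0.02 -0.21 -0.29] 
axes y [1.    0.    0.005] x [ 0.005  0.004 -1.   ]
```

>>> {"op": "move_arm", "data": {"increments": [{"delta_pos":[0,0,0.15],"delta_rot":[0,0,0],"claw":7},{"delta_pos":[0,0,0],"delta_rot":[0,0,0],"claw":4},{"delta_pos":[0,0,0],"delta_rot":[0,0,0],"claw":4},{"delta_pos":[0,0,0],"delta_rot":[0,0,0],"claw":4},{"delta_pos":[0,0,0],"delta_rot":[0,0,0],"claw":4},{"delta_pos":[0,0,0],"delta_rot":[0,0,0],"claw":4}], "squeeze": 45}}

```text
time_s: 3.75
position: [0.4101, 0.3155, 0.0424]
eef_rot: [0.503, 0.5, -0.496, 0.5]
contact_force: [0.2, 0.4, -2.1]
width: 0.0609
```

```bash
python3 go.py .668 .0865 .17 0
```

```text
t 3.75 p [0.4101 0.3155 0.0424] w 0.0609 F [ 0.2  0.4 -2.1] q7 [-1.06  0.42  0.39  2.04 -0.24  0.71 -0.52]
world d cm [ 25.79 -22.9   12.76] now-tool d [-12.73  25.86  22.84] aligned-tool d [-12.76  25.79  22.9 ] rot [ 0.06 -0.42 -0.43] 
axes y [1.    0.001 0.008] x [ 0.008  0.007 -1.   ]
```

>>> {"op": "move_arm", "data": {"increments": [{"delta_pos":[-1.5,0,0],"delta_rot":[0,-0.4,-0.4],"claw":4},{"delta_pos":[-3,0,0],"delta_rot":[0,0,0],"claw":4},{"delta_pos":[-3,0,0],"delta_rot":[0,0,0],"claw":4},{"delta_pos":[-3,0,0],"delta_rot":[0,0,0],"claw":4},{"delta_pos":[-2,0,0],"delta_rot":[0,0,0],"claw":4},{"delta_pos":[0,0,0],"delta_rot":[0,0,0],"claw":4}]}}

```text
time_s: 4.35
position: [0.4085, 0.3133, 0.1691]
eef_rot: [-0.498, -0.5, 0.503, -0.5]
contact_force: [-0.5, -0.1, -2.6]
width: 0.0605
```

```bash
python3 go.py .668 .0865 .17 0;  python3 - <<'E'
from h import *
c=camera("scene");zoom(c,385,135,130,100,6,"tin_b")
E
```

```text
t 4.35 p [0.4085 0.3133 0.1691] w 0.0605 F [-0.5 -0.1 -2.6] q7 [-1.13  0.24  0.46  1.93 -0.12  1.   -0.62]
world d cm [ 25.95 -22.68   0.09] now-tool d [-0.08 25.96 22.67] aligned-tool d [-0.09 25.95 22.68] rot [-0.02  0.33  0.24] 
axes y [ 1.    -0.    -0.004] x [-0.004 -0.006 -1.   ]
```

View pics/tin_b.png

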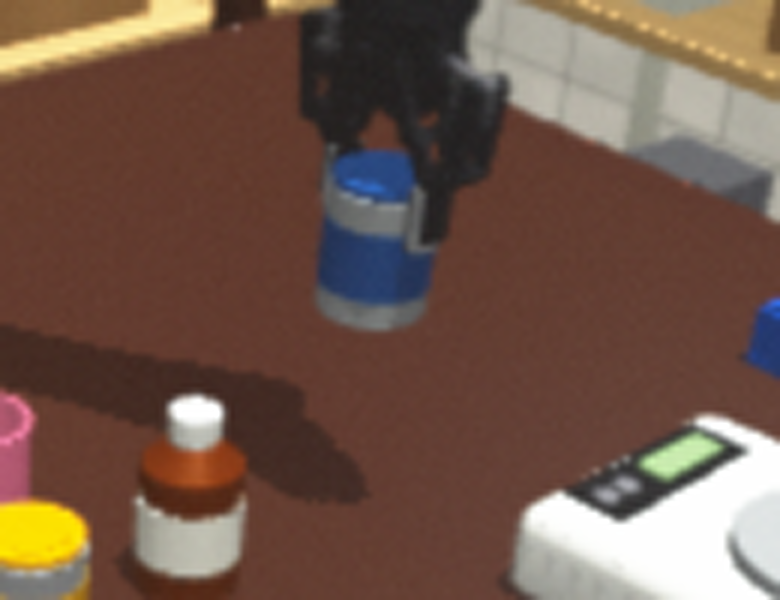

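The tin is held in the jaws and looks upright, lifted clear of the table. Next I'll carry it to the ring.

>>> {"op": "move_arm", "data": {"increments": [{"delta_pos":[0,1.6,1.4],"delta_rot":[0,0.3,0.2],"claw":4},{"delta_pos":[0,3,2.6],"delta_rot":[0,0,0],"claw":4},{"delta_pos":[0,3.5,3.1],"delta_rot":[0,0,0],"claw":4},{"delta_pos":[0,3.5,3.1],"delta_rot":[0,0,0],"claw":4},{"delta_pos":[0,3.5,3.1],"delta_rot":[0,0,0],"claw":4},{"delta_pos":[0,3.5,3.1],"delta_rot":[0,0,0],"claw":4},{"delta_pos":[0,3,2.6],"delta_rot":[0,0,0],"claw":4},{"delta_pos":[0,2.5,2.2],"delta_rot":[0,0,0],"claw":4},{"delta_pos":[0,1.5,1.2],"delta_rot":[0,0,0],"claw":4},{"delta_pos":[0,0,0],"delta_rot":[0,0,0],"claw":4}]}}

```text
time_s: 5.4
position: [0.6615, 0.0798, 0.1416]
eef_rot: [-0.486, -0.506, 0.51, -0.498]
contact_force: [-0.5, -0.7, -2.0]
width: 0.0607
```

```bash
python3 go.py .668 .0865 .047 0
```

```text
t 5.4 p [0.6615 0.0798 0.1416] w 0.0607 F [-0.5 -0.7 -2. ] q7 [-0.54  0.57  0.52  1.57 -0.29  1.11  0.05]
world d cm [ 0.65  0.67 -9.46] now-tool d [ 9.42  0.97 -0.81] aligned-tool d [ 9.46  0.65 -0.67] rot [0.45 0.91 1.89] 
axes y [ 0.999  0.008 -0.033] x [-0.033 -0.016 -0.999]
```

>>> {"op": "move_arm", "data": {"increments": [{"delta_pos":[0,0.6,-0.6],"delta_rot":[0.4,0.9,1.9],"claw":4},{"delta_pos":[2.5,0,0],"delta_rot":[0,0,0],"claw":4},{"delta_pos":[2.5,0,0],"delta_rot":[0,0,0],"claw":4},{"delta_pos":[2,0,0],"delta_rot":[0,0,0],"claw":4},{"delta_pos":[0.5,0,0],"delta_rot":[0,0,0],"claw":4},{"delta_pos":[0,0,0],"delta_rot":[0,0,0],"claw":4}]}}

```text
time_s: 6.0
position: [0.6577, 0.0902, 0.0534]
eef_rot: [0.495, 0.505, -0.503, 0.496]
contact_force: [-0.3, 0.7, -2.2]
width: 0.0607
```

```bash
python3 go.py .668 .0865 .047 0
```

```text
t 6.0 p [0.6577 0.0902 0.0534] w 0.0607 F [-0.3  0.7 -2.2] q7 [-0.53  0.65  0.47  1.65 -0.35  0.94  0.08]
world d cm [ 1.03 -0.37 -0.64] now-tool d [0.62 1.04 0.37] aligned-tool d [0.64 1.03 0.37] rot [ 0.16 -0.06  1.  ] 
axes y [ 1.     0.003 -0.017] x [-0.017  0.001 -1.   ]
```

>>> {"op": "move_arm", "data": {"increments": [{"delta_pos":[0,1.0,0.3],"delta_rot":[0,0,1.0],"claw":4},{"delta_pos":[0,0,0],"delta_rot":[0,0,0],"claw":4}]}}

```text
time_s: 6.2
position: [0.6684, 0.088, 0.0538]
eef_rot: [0.5, 0.501, -0.498, 0.501]
contact_force: [0.0, 0.2, -2.0]
width: 0.0609
```

```bash
python3 go.py .668 .0875 .047 0
python3 - <<'E'
from h import *; from m0 import *
c=camera("scene");zoom(c,385,215,130,100,6,"tin_c",[((*rings[0],.005),.039)])
E
```

```text
t 6.2 p [0.6684 0.088  0.0538] w 0.0609 F [ 0.   0.2 -2. ] q7 [-0.52  0.66  0.47  1.64 -0.36  0.92  0.09]
world d cm [-0.04 -0.05 -0.68] now-tool d [ 0.68 -0.04  0.05] aligned-tool d [ 0.68 -0.04  0.05] rot [ 0.22 -0.09 -0.11] 
axes y [1.    0.004 0.002] x [ 0.002  0.002 -1.   ]
```

View pics/tin_c.png

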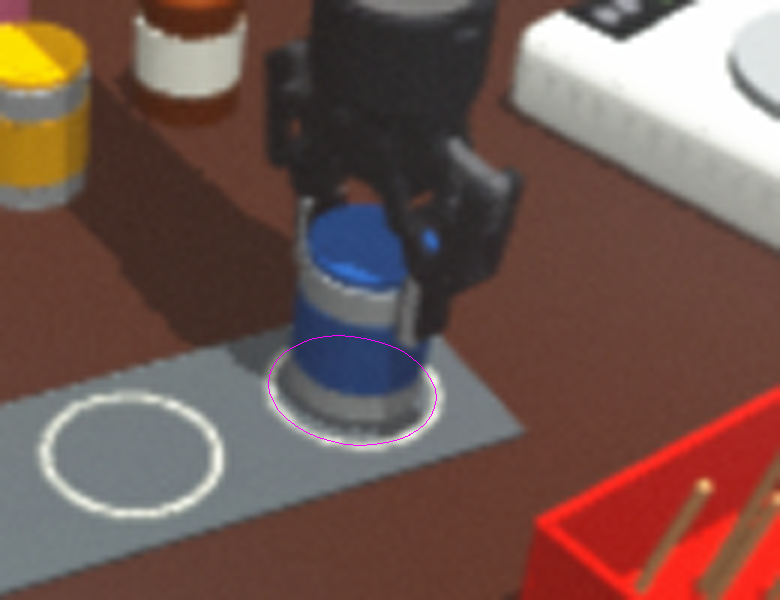

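The tin sits over its ring but seems slightly tilted about the jaw axis. Setting it down gently should right it.

>>> {"op": "move_arm", "data": {"increments": [{"delta_pos":[0.3,0,0],"delta_rot":[0.2,0,0],"claw":4},{"delta_pos":[0.2,0,0],"delta_rot":[0,0,0],"claw":4},{"delta_pos":[0.2,0,0],"delta_rot":[0,0,0],"claw":4},{"delta_pos":[0,0,0],"delta_rot":[0,0,0],"claw":4}], "squeeze": 25}}

```text
time_s: 6.65
position: [0.6694, 0.0886, 0.0487]
eef_rot: [0.502, 0.5, -0.498, 0.5]
contact_force: [-0.7, 0.6, -2.4]
width: 0.0607
```

```bash
python3 go.py .668 .0875 .047 0
python3 - <<'E'
from h import *; from m0 import *
c=camera("scene");zoom(c,385,215,130,100,6,"tin_d",[((*rings[0],.005),.039)])
E
```

```text
t 6.65 p [0.6694 0.0886 0.0487] w 0.0607 F [-0.7  0.6 -2.4] q7 [-0.52  0.66  0.47  1.65 -0.36  0.91  0.09]
world d cm [-0.14 -0.11 -0.17] now-tool d [ 0.17 -0.14  0.11] aligned-tool d [ 0.17 -0.14  0.11] rot [ 0.01 -0.18 -0.27] 
axes y [1.    0.    0.005] x [ 0.005  0.003 -1.   ]
```

View pics/tin_d.png

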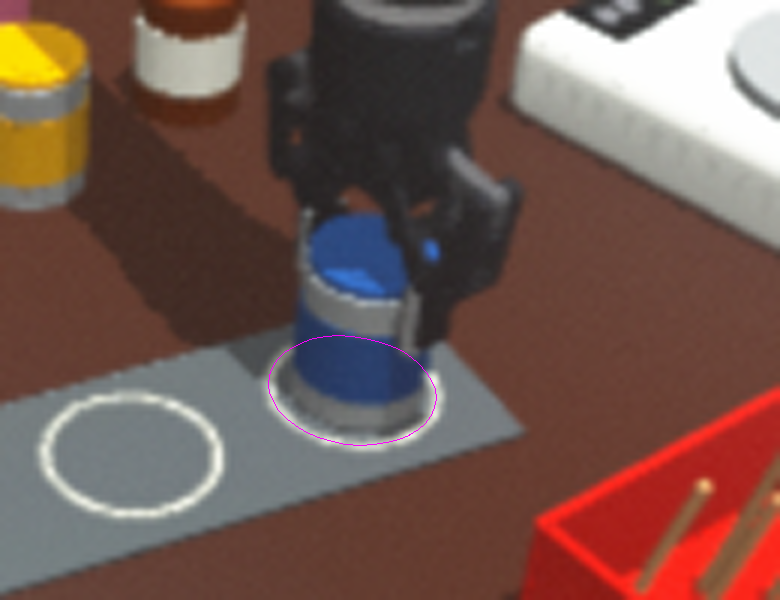

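Still about weightless on the mat with no contact yet. I'll lower it a little more, watching the force.

>>> {"op": "move_arm", "data": {"increments": [{"delta_pos":[0.2,-0.1,0.1],"delta_rot":[0,0,0],"claw":4},{"delta_pos":[0.1,0,0],"delta_rot":[0,0,0],"claw":4},{"delta_pos":[0.1,0,0],"delta_rot":[0,0,0],"claw":4}]}}

```text
time_s: 7.0
position: [0.669, 0.0875, 0.0469]
eef_rot: [0.502, 0.5, -0.498, 0.5]
contact_force: [-2.6, 0.4, 5.1]
width: 0.0605
```

```bash
python3 go.py .668 .0875 .047 0
python3 - <<'E'
from h import *; from m0 import *
c=camera("scene");zoom(c,385,215,130,100,6,"tin_e",[((*rings[0],.005),.031),((*rings[0],.085),.031)])
E
```

```text
t 7.0 p [0.669  0.0875 0.0469] w 0.0605 F [-2.6  0.4  5.1] q7 [-0.51  0.67  0.47  1.65 -0.36  0.91  0.09]
world d cm [-0.1  -0.    0.01] now-tool d [-0.01 -0.1   0.  ] aligned-tool d [-0.01 -0.1   0.  ] rot [ 0.   -0.25 -0.32] 
axes y [ 1.    -0.     0.006] x [ 0.006  0.004 -1.   ]
```

View pics/tin_e.png

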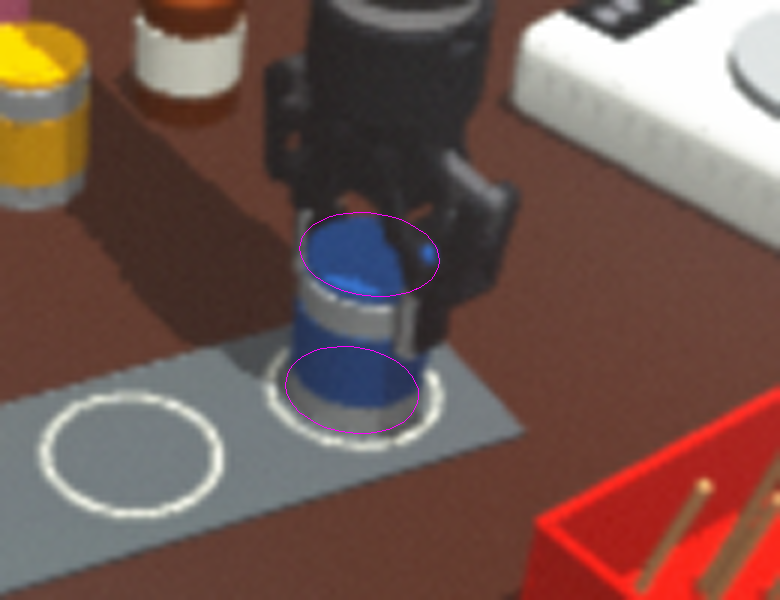

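The tin is on the mat (+7 N) and upright, matching the predicted outline. Releasing and rising.

>>> {"op": "move_arm", "data": {"increments": [{"delta_pos":[0,0,0],"delta_rot":[0,0,0],"claw":8.54},{"delta_pos":[0,0,0],"delta_rot":[0,0,0],"claw":8.54},{"delta_pos":[0,0,0],"delta_rot":[0,0,0],"claw":8.54},{"delta_pos":[0,0,0],"delta_rot":[0,0,0],"claw":8.54},{"delta_pos":[-2,0,0],"delta_rot":[0,0,0],"claw":8.54},{"delta_pos":[-3,0,0],"delta_rot":[0,0,0],"claw":8.54},{"delta_pos":[-3.5,0,0],"delta_rot":[0,0,0],"claw":8.54},{"delta_pos":[-3.5,0,0],"delta_rot":[0,0,0],"claw":8.54},{"delta_pos":[-1.5,0,0],"delta_rot":[0,0,0],"claw":8.54},{"delta_pos":[0,0,0],"delta_rot":[0,0,0],"claw":8.54}]}}

```text
time_s: 8.05
position: [0.6678, 0.0866, 0.1842]
eef_rot: [0.502, 0.5, -0.498, 0.5]
contact_force: [0.7, -0.4, -0.9]
width: 0.0854
```

```bash
python3 go.py .4243 .1768 .19 0
python3 - <<'E'
from h import *; from m0 import *
c=camera("scene");zoom(c,385,215,130,100,6,"tin_f",[((*rings[0],.005),.031),((*rings[0],.085),.031)])
E
```

```text
t 8.05 p [0.6678 0.0866 0.1842] w 0.0854 F [ 0.7 -0.4 -0.9] q7 [-0.56  0.53  0.53  1.54 -0.29  1.15  0.03]
world d cm [-24.35   9.02   0.58] now-tool d [ -0.64 -24.35  -9.01] aligned-tool d [ -0.58 -24.35  -9.02] rot [-0.02 -0.16 -0.21] 
axes y [ 1.    -0.     0.004] x [ 0.004  0.003 -1.   ]
```

View pics/tin_f.png

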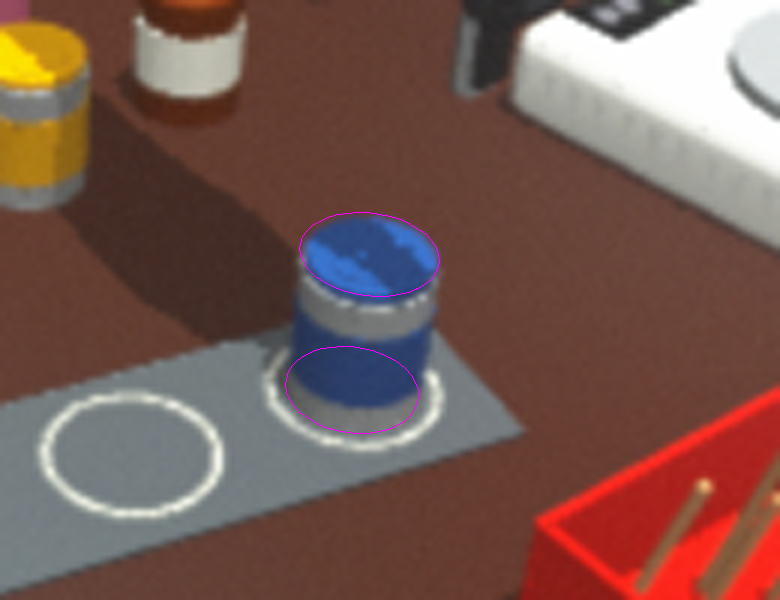

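The tin stands upright within about 1 mm of its ring centre. Next is the bottle.

>>> {"op": "move_arm", "data": {"increments": [{"delta_pos":[0,-2,-0.8],"delta_rot":[0,0,0],"claw":8.54},{"delta_pos":[0,-3.2,-1.2],"delta_rot":[0,0,0],"claw":8.54},{"delta_pos":[0,-3.2,-1.2],"delta_rot":[0,0,0],"claw":8.54},{"delta_pos":[0,-3.2,-1.2],"delta_rot":[0,0,0],"claw":8.54},{"delta_pos":[0,-3.2,-1.2],"delta_rot":[0,0,0],"claw":8.54},{"delta_pos":[0,-3.2,-1.2],"delta_rot":[0,0,0],"claw":8.54},{"delta_pos":[0,-3,-1.1],"delta_rot":[0,0,0],"claw":8.54},{"delta_pos":[0,-2,-0.7],"delta_rot":[0,0,0],"claw":8.54},{"delta_pos":[0,-1,-0.4],"delta_rot":[0,0,0],"claw":8.54},{"delta_pos":[0,0,0],"delta_rot":[0,0,0],"claw":8.54}]}}

```text
time_s: 9.1
position: [0.4041, 0.1759, 0.1619]
eef_rot: [-0.487, -0.504, 0.511, -0.498]
contact_force: [0.1, 0.5, -0.2]
width: 0.0854
```

```bash
python3 go.py .4243 .1768 .045 0
python3 - <<'E'
from h import *; from m0 import *
c=camera("scene");u=proj(c,(.4243,.1768,.06));P=(.4243,.1768)
zoom(c,*u,130,100,6,"bot_a",[((*P,0),.029),((*P,.11),.014),((*P,.078),.029)])
E
```

```text
t 9.1 p [0.4041 0.1759 0.1619] w 0.0854 F [ 0.1  0.5 -0.2] q7 [-0.99  0.13  0.52  2.08 -0.07  0.98 -0.42]
world d cm [  2.02   0.09 -11.69] now-tool d [11.62  2.37 -0.28] aligned-tool d [11.69  2.02 -0.09] rot [0.2  0.96 1.72] 
axes y [ 1.     0.003 -0.03 ] x [-0.03  -0.017 -0.999]
```

View pics/bot_a.png

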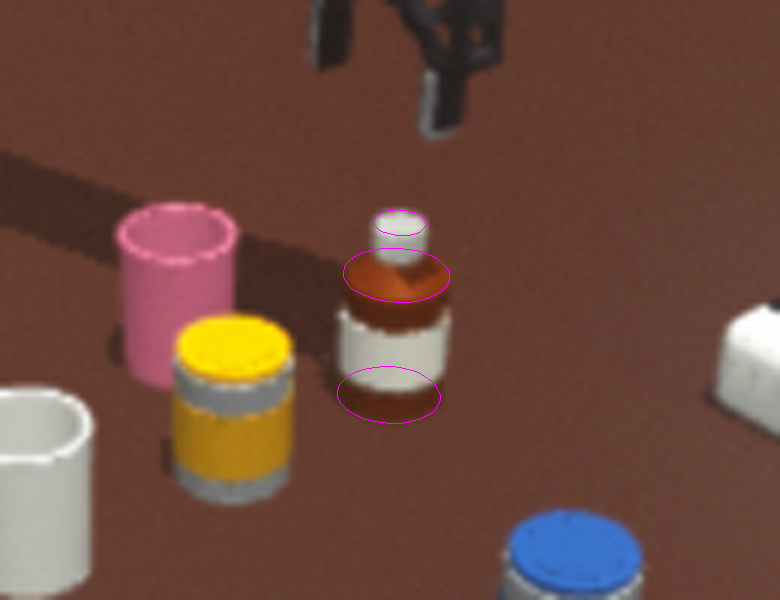

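>>> {"op": "move_arm", "data": {"increments": [{"delta_pos":[0,2.1,0],"delta_rot":[0.2,1,1.7],"claw":8.54},{"delta_pos":[0,0,0],"delta_rot":[0,0,0],"claw":8.54}]}}

```text
time_s: 9.35
position: [0.4264, 0.1746, 0.1598]
eef_rot: [-0.5, -0.499, 0.501, -0.5]
contact_force: [-0.2, 0.1, 0.0]
width: 0.0856
```

```bash
python3 go.py .4243 .1768 .043 0
```

```text
t 9.35 p [0.4264 0.1746 0.1598] w 0.0856 F [-0.2  0.1  0. ] q7 [-0.96  0.15  0.53  2.07 -0.09  0.95 -0.39]
world d cm [ -0.21   0.22 -11.68] now-tool d [11.68 -0.21 -0.24] aligned-tool d [11.68 -0.21 -0.22] rot [-0.08  0.09  0.02] 
axes y [ 1.    -0.001 -0.   ] x [-0.    -0.002 -1.   ]
```

>>> {"op": "move_arm", "data": {"increments": [{"delta_pos":[1,-0.2,-0.2],"delta_rot":[0,0,0],"claw":8.54},{"delta_pos":[2,0,0],"delta_rot":[0,0,0],"claw":8.54},{"delta_pos":[2.2,0,0],"delta_rot":[0,0,0],"claw":8.54},{"delta_pos":[2.2,0,0],"delta_rot":[0,0,0],"claw":8.54},{"delta_pos":[2,0,0],"delta_rot":[0,0,0],"claw":8.54},{"delta_pos":[1.2,0,0],"delta_rot":[0,0,0],"claw":8.54},{"delta_pos":[0,0,0],"delta_rot":[0,0,0],"claw":8.54}]}}

```text
time_s: 10.05
position: [0.4213, 0.1744, 0.0449]
eef_rot: [-0.497, -0.499, 0.505, -0.499]
contact_force: [-0.2, -0.1, 0.1]
width: 0.0858
```

```bash
python3 go.py .4243 .1768 .043 0
```

```text
t 10.05 p [0.4213 0.1744 0.0449] w 0.0858 F [-0.2 -0.1  0.1] q7 [-0.89  0.34  0.47  2.17 -0.24  0.69 -0.26]
world d cm [ 0.3   0.24 -0.19] now-tool d [ 0.19  0.3  -0.24] aligned-tool d [ 0.19  0.3  -0.24] rot [-0.28  0.43  0.48] 
axes y [ 1.    -0.005 -0.008] x [-0.008 -0.007 -1.   ]
```

>>> {"op": "move_arm", "data": {"increments": [{"delta_pos":[0.1,0.3,-0.2],"delta_rot":[-0.3,0.4,0.5],"claw":8.54},{"delta_pos":[0,0,0],"delta_rot":[0,0,0],"claw":7},{"delta_pos":[0,0,0],"delta_rot":[0,0,0],"claw":4},{"delta_pos":[0,0,0],"delta_rot":[0,0,0],"claw":4},{"delta_pos":[0,0,0],"delta_rot":[0,0,0],"claw":4},{"delta_pos":[0,0,0],"delta_rot":[0,0,0],"claw":4},{"delta_pos":[0,0,0],"delta_rot":[0,0,0],"claw":4}], "squeeze": 40}}

```text
time_s: 10.75
position: [0.4257, 0.1775, 0.046]
eef_rot: [0.502, 0.5, -0.498, 0.5]
contact_force: [-0.1, 0.2, -2.0]
width: 0.057
```

```bash
python3 go.py .6246 -.1393 .185 0
```

```text
t 10.75 p [0.4257 0.1775 0.046 ] w 0.057 F [-0.1  0.2 -2. ] q7 [-0.89  0.34  0.47  2.17 -0.24  0.68 -0.25]
world d cm [ 19.89 -31.68  13.9 ] now-tool d [-13.91  19.93  31.65] aligned-tool d [-13.9   19.89  31.68] rot [ 0.03 -0.16 -0.23] 
axes y [1.    0.001 0.004] x [ 0.004  0.003 -1.   ]
```

>>> {"op": "move_arm", "data": {"increments": [{"delta_pos":[-1.5,0,0],"delta_rot":[0,0,0],"claw":4},{"delta_pos":[-3,0,0],"delta_rot":[0,0,0],"claw":4},{"delta_pos":[-3.5,0,0],"delta_rot":[0,0,0],"claw":4},{"delta_pos":[-3.5,0,0],"delta_rot":[0,0,0],"claw":4},{"delta_pos":[-2.5,0,0],"delta_rot":[0,0,0],"claw":4},{"delta_pos":[-1.5,0,0],"delta_rot":[0,0,0],"claw":4},{"delta_pos":[0,0,0],"delta_rot":[0,0,0],"claw":4}]}}

```text
time_s: 11.45
position: [0.4233, 0.1758, 0.2053]
eef_rot: [-0.5, -0.5, 0.5, -0.5]
contact_force: [1.0, 0.4, -3.3]
width: 0.0572
```

```bash
python3 go.py .6246 -.1393 .2 0
python3 - <<'E'
from h import *
c=camera("scene");u=proj(c,(.4243,.1768,.2));zoom(c,*u,130,100,6,"bot_b")
E
```

```text
t 11.45 p [0.4233 0.1758 0.2053] w 0.0572 F [ 1.   0.4 -3.3] q7 [-1.    0.08  0.54  2.02 -0.05  1.05 -0.43]
world d cm [ 20.13 -31.51  -0.53] now-tool d [ 0.52 20.15 31.5 ] aligned-tool d [ 0.53 20.13 31.51] rot [-0.03 -0.    0.01] 
axes y [ 1.    -0.001 -0.   ] x [-0.  0. -1.]
```

View pics/bot_b.png

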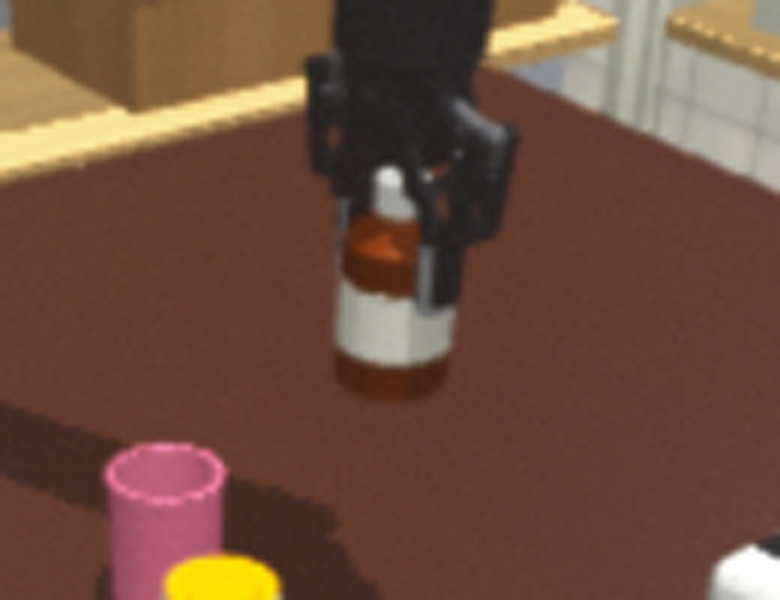

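The bottle is held upright and lifted. Carrying it to the far ring.

>>> {"op": "move_arm", "data": {"increments": [{"delta_pos":[0,1.2,1.9],"delta_rot":[0,0,0],"claw":4},{"delta_pos":[-0.2,2,3.2],"delta_rot":[0,0,0],"claw":4},{"delta_pos":[-0.2,2.2,3.5],"delta_rot":[0,0,0],"claw":4},{"delta_pos":[-0.2,2.2,3.5],"delta_rot":[0,0,0],"claw":4},{"delta_pos":[-0.2,2.2,3.5],"delta_rot":[0,0,0],"claw":4},{"delta_pos":[-0.2,2.2,3.5],"delta_rot":[0,0,0],"claw":4},{"delta_pos":[-0.2,2.2,3.5],"delta_rot":[0,0,0],"claw":4},{"delta_pos":[-0.2,2.2,3.5],"delta_rot":[0,0,0],"claw":4},{"delta_pos":[0,1.5,2.4],"delta_rot":[0,0,0],"claw":4},{"delta_pos":[0,0,0],"delta_rot":[0,0,0],"claw":4}]}}

```text
time_s: 12.5
position: [0.5991, -0.1181, 0.1984]
eef_rot: [-0.488, -0.507, 0.507, -0.497]
contact_force: [-0.9, -0.5, -1.8]
width: 0.0571
```

```bash
python3 go.py .6246 -.1393 .06 0
```

```text
t 12.5 p [ 0.5991 -0.1181  0.1984] w 0.0571 F [-0.9 -0.5 -1.8] q7 [-0.39  0.45  0.7   1.67 -0.29  1.16  0.38]
world d cm [  2.55  -2.12 -13.84] now-tool d [13.78  2.93  2.02] aligned-tool d [13.84  2.55  2.12] rot [0.47 0.51 1.68] 
axes y [ 1.     0.008 -0.029] x [-0.029 -0.009 -1.   ]
```

>>> {"op": "move_arm", "data": {"increments": [{"delta_pos":[0,2.7,2.0],"delta_rot":[0.5,0.5,1.7],"claw":4},{"delta_pos":[2,0,0],"delta_rot":[0,0,0],"claw":4},{"delta_pos":[2.5,0,0],"delta_rot":[0,0,0],"claw":4},{"delta_pos":[2.8,0,0],"delta_rot":[0,0,0],"claw":4},{"delta_pos":[2.5,0,0],"delta_rot":[0,0,0],"claw":4},{"delta_pos":[2,0,0],"delta_rot":[0,0,0],"claw":4},{"delta_pos":[1,0,0],"delta_rot":[0,0,0],"claw":4},{"delta_pos":[0,0,0],"delta_rot":[0,0,0],"claw":4}]}}

```text
time_s: 13.3
position: [0.6175, -0.1325, 0.0508]
eef_rot: [0.496, 0.506, -0.504, 0.493]
contact_force: [0.2, 0.2, -0.0]
width: 0.0566
```

```bash
python3 go.py .6246 -.1393 .051 0
```

```text
t 13.3 p [ 0.6175 -0.1325  0.0508] w 0.0566 F [ 0.2  0.2 -0. ] q7 [-0.28  0.64  0.6   1.74 -0.44  0.92  0.5 ]
world d cm [ 0.71 -0.68  0.02] now-tool d [-0.04  0.71  0.68] aligned-tool d [-0.02  0.71  0.68] rot [-0.03 -0.29  1.19] 
axes y [ 1.    -0.    -0.021] x [-0.021  0.005 -1.   ]
```

Contact at z 0.051. I'll raise it slightly and correct the 7 mm lateral error and 1° tilt.

>>> {"op": "move_arm", "data": {"increments": [{"delta_pos":[-0.6,0,0],"delta_rot":[0,0,0],"claw":4},{"delta_pos":[0,0.7,0.7],"delta_rot":[0,-0.3,1.2],"claw":4},{"delta_pos":[0,0,0],"delta_rot":[0,0,0],"claw":4}]}}

```text
time_s: 13.6
position: [0.6261, -0.1398, 0.0587]
eef_rot: [0.501, 0.499, -0.499, 0.501]
contact_force: [-0.0, -0.7, -2.5]
width: 0.0565
```

```bash
python3 go.py .6246 -.1393 .051 0
python3 - <<'E'
from h import *; from m0 import *
c=camera("scene");P=rings[2];u=proj(c,(*P,.06));zoom(c,*u,130,100,6,"bot_c",[((*P,.005),.029),((*P,.005),.039),((*P,.083),.029),((*P,.115),.014)])
E
```

```text
t 13.6 p [ 0.6261 -0.1398  0.0587] w 0.0565 F [-0.  -0.7 -2.5] q7 [-0.27  0.63  0.6   1.73 -0.44  0.91  0.51]
world d cm [-0.15  0.05 -0.77] now-tool d [ 0.77 -0.16 -0.05] aligned-tool d [ 0.77 -0.15 -0.05] rot [ 0.02  0.06 -0.23] 
axes y [1.    0.    0.004] x [ 0.004 -0.001 -1.   ]
```

View pics/bot_c.png

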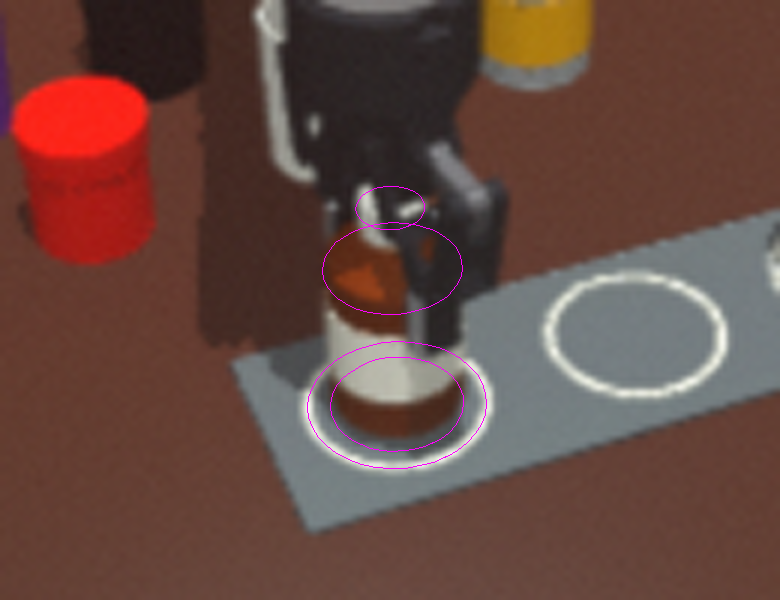

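>>> {"op": "move_arm", "data": {"increments": [{"delta_pos":[0.4,-0.15,0],"delta_rot":[0,0,0],"claw":4},{"delta_pos":[0.3,0,0],"delta_rot":[0,0,0],"claw":4},{"delta_pos":[0.2,0,0],"delta_rot":[0,0,0],"claw":4}], "squeeze": 25}}

```text
time_s: 13.95
position: [0.6257, -0.1393, 0.051]
eef_rot: [0.502, 0.498, -0.498, 0.502]
contact_force: [-0.2, 0.3, -1.9]
width: 0.057
```

```bash
python3 go.py .6246 -.1393 .051 0
```

```text
t 13.95 p [ 0.6257 -0.1393  0.051 ] w 0.057 F [-0.2  0.3 -1.9] q7 [-0.27  0.64  0.59  1.74 -0.45  0.89  0.52]
world d cm [-0.11 -0.    0.  ] now-tool d [-0.   -0.11  0.  ] aligned-tool d [-0.   -0.11  0.  ] rot [ 0.03 -0.   -0.39] 
axes y [1.    0.001 0.007] x [ 0.007  0.    -1.   ]
```

>>> {"op": "move_arm", "data": {"increments": [{"delta_pos":[0.15,-0.1,0],"delta_rot":[0,0,-0.4],"claw":4},{"delta_pos":[0.1,0,0],"delta_rot":[0,0,0],"claw":4}]}}

```text
time_s: 14.15
position: [0.6253, -0.1395, 0.0502]
eef_rot: [0.5, 0.5, -0.5, 0.5]
contact_force: [-4.1, 1.3, 8.2]
width: 0.0569
```

```bash
python3 go.py .6246 -.1393 .051 0
```

```text
t 14.15 p [ 0.6253 -0.1395  0.0502] w 0.0569 F [-4.1  1.3  8.2] q7 [-0.27  0.65  0.59  1.73 -0.45  0.9   0.51]
world d cm [-0.07  0.02  0.08] now-tool d [-0.08 -0.07 -0.02] aligned-tool d [-0.08 -0.07 -0.02] rot [ 0.02 -0.05 -0.03] 
axes y [1. 0. 0.] x [ 0.     0.001 -1.   ]
```

Firm contact. Releasing and rising.

>>> {"op": "move_arm", "data": {"increments": [{"delta_pos":[0,0,0],"delta_rot":[0,0,0],"claw":8.54},{"delta_pos":[0,0,0],"delta_rot":[0,0,0],"claw":8.54},{"delta_pos":[0,0,0],"delta_rot":[0,0,0],"claw":8.54},{"delta_pos":[0,0,0],"delta_rot":[0,0,0],"claw":8.54},{"delta_pos":[-2,0,0],"delta_rot":[0,0,0],"claw":8.54},{"delta_pos":[-3.5,0,0],"delta_rot":[0,0,0],"claw":8.54},{"delta_pos":[-3.5,0,0],"delta_rot":[0,0,0],"claw":8.54},{"delta_pos":[-3.5,0,0],"delta_rot":[0,0,0],"claw":8.54},{"delta_pos":[-1.5,0,0],"delta_rot":[0,0,0],"claw":8.54},{"delta_pos":[0,0,0],"delta_rot":[0,0,0],"claw":8.54}]}}

```text
time_s: 15.15
position: [0.6248, -0.1394, 0.1933]
eef_rot: [0.499, 0.501, -0.501, 0.499]
contact_force: [-0.7, 1.0, 0.1]
width: 0.0855
```

```bash
python3 go.py .4456 -.0686 .18 0
python3 - <<'E'
from h import *; from m0 import *
c=camera("scene");P=rings[2];u=proj(c,(*P,.06));zoom(c,*u,130,100,6,"bot_d",[((*P,.005),.029),((*P,.005),.039),((*P,.083),.029),((*P,.115),.014)])
E
```

```text
t 15.15 p [ 0.6248 -0.1394  0.1933] w 0.0855 F [-0.7  1.   0.1] q7 [-0.33  0.49  0.69  1.62 -0.33  1.15  0.43]
world d cm [-17.92   7.08  -1.33] now-tool d [  1.39 -17.92  -7.08] aligned-tool d [  1.33 -17.92  -7.08] rot [ 0.02 -0.03  0.18] 
axes y [ 1.     0.    -0.003] x [-0.003  0.001 -1.   ]
```

View pics/bot_d.png

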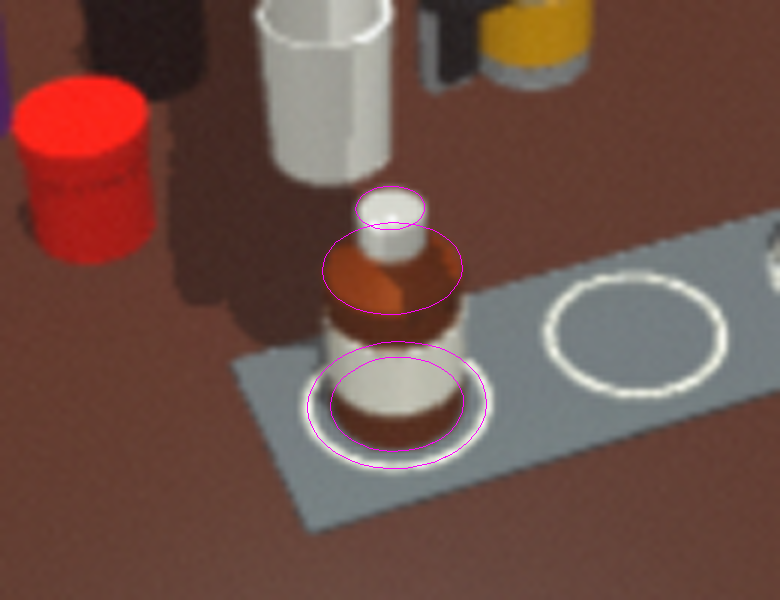

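The bottle stands upright and centred on the other end ring. Now the cup.

>>> {"op": "move_arm", "data": {"increments": [{"delta_pos":[0,-1.6,-0.6],"delta_rot":[0,0,0],"claw":8.54},{"delta_pos":[0,-2.8,-1.1],"delta_rot":[0,0,0],"claw":8.54},{"delta_pos":[0,-3.2,-1.3],"delta_rot":[0,0,0],"claw":8.54},{"delta_pos":[0,-3.2,-1.3],"delta_rot":[0,0,0],"claw":8.54},{"delta_pos":[0,-2.8,-1.1],"delta_rot":[0,0,0],"claw":8.54},{"delta_pos":[0,-2,-0.8],"delta_rot":[0,0,0],"claw":8.54},{"delta_pos":[0,-1,-0.4],"delta_rot":[0,0,0],"claw":8.54},{"delta_pos":[0,0,0],"delta_rot":[0,0,0],"claw":8.54}]}}

```text
time_s: 16.0
position: [0.4427, -0.0685, 0.1779]
eef_rot: [0.491, 0.508, -0.507, 0.493]
contact_force: [-0.5, -0.9, -0.4]
width: 0.085
```

```bash
python3 go.py .4456 -.0686 .03 0
```

```text
t 16.0 p [ 0.4427 -0.0685  0.1779] w 0.085 F [-0.5 -0.9 -0.4] q7 [-0.63  0.14  0.75  2.05 -0.1   1.02  0.17]
world d cm [ 2.900e-01 -1.000e-02 -1.479e+01] now-tool d [ 1.477e+01  7.500e-01 -1.000e-02] aligned-tool d [1.479e+01 2.900e-01 1.000e-02] rot [0.21 0.09 1.8 ] 
axes y [ 1.     0.004 -0.031] x [-0.031 -0.002 -1.   ]
```

>>> {"op": "move_arm", "data": {"increments": [{"delta_pos":[0,0.5,0],"delta_rot":[0.2,0,1.8],"claw":8.54},{"delta_pos":[2,0,0],"delta_rot":[0,0,0],"claw":8.54},{"delta_pos":[2.5,0,0],"delta_rot":[0,0,0],"claw":8.54},{"delta_pos":[1.5,0,0],"delta_rot":[0,0,0],"claw":8.54},{"delta_pos":[0,0,0],"delta_rot":[0,0,0],"claw":8.54}]}}

```text
time_s: 16.5
position: [0.4533, -0.0702, 0.1148]
eef_rot: [0.5, 0.497, -0.5, 0.503]
contact_force: [-1.0, -0.4, 0.0]
width: 0.0856
```

```bash
python3 go.py .4456 -.0686 .03 0
```

```text
t 16.5 p [ 0.4533 -0.0702  0.1148] w 0.0856 F [-1.  -0.4  0. ] q7 [-0.58  0.24  0.72  2.12 -0.21  0.84  0.27]
world d cm [-0.77  0.16 -8.48] now-tool d [ 8.48 -0.82 -0.21] aligned-tool d [ 8.48 -0.77 -0.16] rot [ 0.03  0.37 -0.3 ] 
axes y [1.    0.001 0.005] x [ 0.005 -0.006 -1.   ]
```

>>> {"op": "move_arm", "data": {"increments": [{"delta_pos":[0,-0.8,-0.2],"delta_rot":[0,0.4,-0.3],"claw":8.54},{"delta_pos":[0,0,0],"delta_rot":[0,0,0],"claw":8.54}]}}

```text
time_s: 16.7
position: [0.4459, -0.0692, 0.1149]
eef_rot: [-0.5, -0.5, 0.501, -0.5]
contact_force: [-0.1, -0.3, 0.5]
width: 0.0854
```

```bash
python3 go.py .4456 -.0686 .028 0
```

```text
t 16.7 p [ 0.4459 -0.0692  0.1149] w 0.0854 F [-0.1 -0.3  0.5] q7 [-0.58  0.23  0.73  2.13 -0.2   0.84  0.27]
world d cm [-0.03  0.06 -8.69] now-tool d [ 8.69 -0.03 -0.07] aligned-tool d [ 8.69 -0.03 -0.06] rot [-0.03  0.06  0.04] 
axes y [ 1.    -0.    -0.001] x [-0.001 -0.001 -1.   ]
```

>>> {"op": "move_arm", "data": {"increments": [{"delta_pos":[1,0,0],"delta_rot":[0,0,0],"claw":8.54},{"delta_pos":[1.8,0,0],"delta_rot":[0,0,0],"claw":8.54},{"delta_pos":[2,0,0],"delta_rot":[0,0,0],"claw":8.54},{"delta_pos":[1.8,0,0],"delta_rot":[0,0,0],"claw":8.54},{"delta_pos":[1,0,0],"delta_rot":[0,0,0],"claw":8.54},{"delta_pos":[0,0,0],"delta_rot":[0,0,0],"claw":8.54}]}}

```text
time_s: 17.3
position: [0.4508, -0.0688, 0.0381]
eef_rot: [0.502, 0.498, -0.497, 0.503]
contact_force: [0.0, -1.0, 0.0]
width: 0.0855
```

```bash
python3 go.py .4456 -.0686 .028 0
```

```text
t 17.3 p [ 0.4508 -0.0688  0.0381] w 0.0855 F [ 0. -1.  0.] q7 [-0.48  0.38  0.63  2.19 -0.37  0.67  0.41]
world d cm [-0.52  0.02 -1.01] now-tool d [ 1.01 -0.53 -0.02] aligned-tool d [ 1.01 -0.52 -0.02] rot [ 0.07 -0.04 -0.56] 
axes y [1.    0.001 0.01 ] x [ 0.01   0.001 -1.   ]
```

>>> {"op": "move_arm", "data": {"increments": [{"delta_pos":[0.5,-0.5,0],"delta_rot":[0,0,-0.5],"claw":8.54},{"delta_pos":[0.3,0,0],"delta_rot":[0,0,0],"claw":8.54},{"delta_pos":[0,0,0],"delta_rot":[0,0,0],"claw":7.5},{"delta_pos":[0,0,0],"delta_rot":[0,0,0],"claw":5},{"delta_pos":[0,0,0],"delta_rot":[0,0,0],"claw":5},{"delta_pos":[0,0,0],"delta_rot":[0,0,0],"claw":5},{"delta_pos":[0,0,0],"delta_rot":[0,0,0],"claw":5},{"delta_pos":[0,0,0],"delta_rot":[0,0,0],"claw":5}], "squeeze": 22}}

```text
time_s: 18.1
position: [0.4477, -0.0687, 0.032]
eef_rot: [0.501, 0.499, -0.498, 0.501]
contact_force: [0.2, 0.4, -0.7]
width: 0.0638
```

```bash
python3 go.py .6463 -.0264 .16 0
```

```text
t 18.1 p [ 0.4477 -0.0687  0.032 ] w 0.0638 F [ 0.2  0.4 -0.7] q7 [-0.47  0.39  0.62  2.2  -0.38  0.65  0.42]
world d cm [19.86  4.23 12.8 ] now-tool d [-12.67  19.94  -4.22] aligned-tool d [-12.8   19.86  -4.23] rot [ 0.09 -0.1  -0.33] 
axes y [1.    0.002 0.006] x [ 0.006  0.002 -1.   ]
```

>>> {"op": "move_arm", "data": {"increments": [{"delta_pos":[-1.5,0,0],"delta_rot":[0,0,-0.3],"claw":5},{"delta_pos":[-3,0,0],"delta_rot":[0,0,0],"claw":5},{"delta_pos":[-3.2,0,0],"delta_rot":[0,0,0],"claw":5},{"delta_pos":[-3,0,0],"delta_rot":[0,0,0],"claw":5},{"delta_pos":[-1.5,0,0],"delta_rot":[0,0,0],"claw":5},{"delta_pos":[0,0,0],"delta_rot":[0,0,0],"claw":5}]}}

```text
time_s: 18.7
position: [0.4465, -0.0691, 0.1573]
eef_rot: [0.499, 0.501, -0.5, 0.499]
contact_force: [0.9, 0.2, -0.6]
width: 0.0636
```

```bash
python3 go.py .6463 -.0264 .16 0;python3 - <<'E'
from h import *
c=camera("scene");u=proj(c,(.4456,-.0686,.15));zoom(c,*u,130,100,6,"cup_b")
E
```

```text
t 18.7 p [ 0.4465 -0.0691  0.1573] w 0.0636 F [ 0.9  0.2 -0.6] q7 [-0.64  0.16  0.77  2.09 -0.14  0.94  0.21]
world d cm [19.98  4.27  0.27] now-tool d [-0.32 19.98 -4.25] aligned-tool d [-0.27 19.98 -4.27] rot [ 0.04 -0.07  0.18] 
axes y [ 1.     0.001 -0.003] x [-0.003  0.001 -1.   ]
```

View pics/cup_b.png

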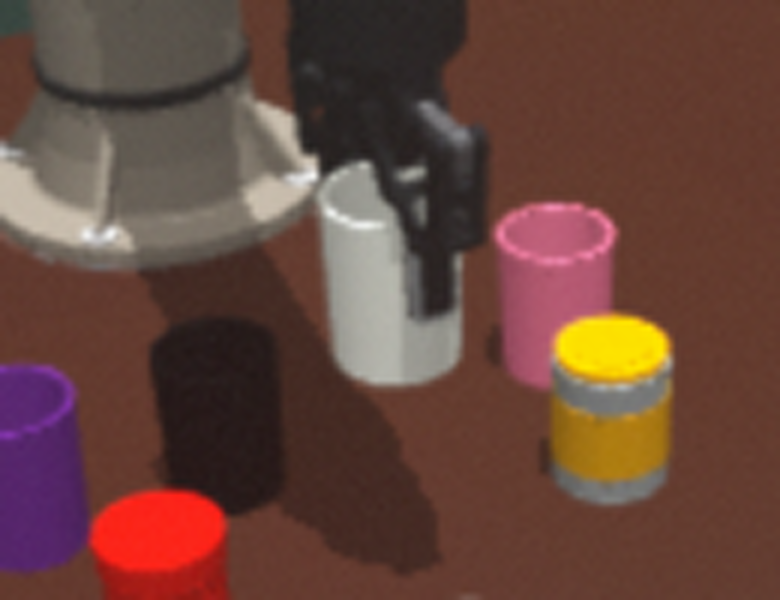

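The cup is held upright in the air. Carrying it to the middle ring.

>>> {"op": "move_arm", "data": {"increments": [{"delta_pos":[0,1.6,-0.3],"delta_rot":[0,0,0.2],"claw":5},{"delta_pos":[-0.1,2.8,-0.6],"delta_rot":[0,0,0],"claw":5},{"delta_pos":[-0.2,3.2,-0.7],"delta_rot":[0,0,0],"claw":5},{"delta_pos":[-0.2,3.2,-0.7],"delta_rot":[0,0,0],"claw":5},{"delta_pos":[-0.2,3.2,-0.7],"delta_rot":[0,0,0],"claw":5},{"delta_pos":[-0.2,3,-0.6],"delta_rot":[0,0,0],"claw":5},{"delta_pos":[-0.1,2,-0.4],"delta_rot":[0,0,0],"claw":5},{"delta_pos":[0,1,-0.2],"delta_rot":[0,0,0],"claw":5},{"delta_pos":[0,0,0],"delta_rot":[0,0,0],"claw":5}]}}

```text
time_s: 19.65
position: [0.6432, -0.0245, 0.1463]
eef_rot: [0.494, 0.508, -0.506, 0.492]
contact_force: [-0.2, 0.4, -0.6]
width: 0.0639
```

```bash
python3 go.py .6463 -.0264 .05 0
```

```text
t 19.65 p [ 0.6432 -0.0245  0.1463] w 0.0639 F [-0.2  0.4 -0.6] q7 [-0.49  0.56  0.66  1.63 -0.37  1.11  0.28]
world d cm [ 0.31 -0.19 -9.63] now-tool d [9.62 0.58 0.22] aligned-tool d [9.63 0.31 0.19] rot [-0.02 -0.16  1.62] 
axes y [ 1.    -0.    -0.028] x [-0.028  0.003 -1.   ]
```

>>> {"op": "move_arm", "data": {"increments": [{"delta_pos":[0,0.4,0.2],"delta_rot":[0,-0.1,1.6],"claw":5},{"delta_pos":[1.8,0,0],"delta_rot":[0,0,0],"claw":5},{"delta_pos":[2.2,0,0],"delta_rot":[0,0,0],"claw":5},{"delta_pos":[2.2,0,0],"delta_rot":[0,0,0],"claw":5},{"delta_pos":[1.5,0,0],"delta_rot":[0,0,0],"claw":5},{"delta_pos":[0.8,0,0],"delta_rot":[0,0,0],"claw":5},{"delta_pos":[0,0,0],"delta_rot":[0,0,0],"claw":5}]}}

```text
time_s: 20.35
position: [0.6373, -0.0299, 0.0544]
eef_rot: [-0.499, -0.502, 0.504, -0.495]
contact_force: [-0.0, -0.6, -0.6]
width: 0.064
```

```bash
python3 go.py .6463 -.0264 .037 0
```

```text
t 20.35 p [ 0.6373 -0.0299  0.0544] w 0.064 F [-0.  -0.6 -0.6] q7 [-0.45  0.64  0.6   1.73 -0.44  0.92  0.33]
world d cm [ 0.9   0.35 -1.74] now-tool d [ 1.73  0.92 -0.35] aligned-tool d [ 1.74  0.9  -0.35] rot [-0.35 -0.08  0.64] 
axes y [ 1.    -0.006 -0.011] x [-0.011  0.001 -1.   ]
```

>>> {"op": "move_arm", "data": {"increments": [{"delta_pos":[0,0.9,-0.35],"delta_rot":[-0.3,0,0.6],"claw":5},{"delta_pos":[0.6,0,0],"delta_rot":[0,0,0],"claw":5},{"delta_pos":[0.5,0,0],"delta_rot":[0,0,0],"claw":5},{"delta_pos":[0,0,0],"delta_rot":[0,0,0],"claw":5}]}}

```text
time_s: 20.75
position: [0.6491, -0.0261, 0.045]
eef_rot: [0.502, 0.499, -0.498, 0.501]
contact_force: [-0.6, 0.4, -0.0]
width: 0.064
```

```bash
python3 go.py .6463 -.0264 .037 0
python3 - <<'E'
from h import *; from m0 import *
c=camera("scene");P=rings[1];u=proj(c,(*P,.05));zoom(c,*u,130,100,6,"cup_c",[((*P,.005),.03),((*P,.005),.039),((*P,.09),.0325)])
E
```

```text
t 20.75 p [ 0.6491 -0.0261  0.045 ] w 0.064 F [-0.6  0.4 -0. ] q7 [-0.44  0.66  0.59  1.72 -0.46  0.9   0.34]
world d cm [-0.28 -0.03 -0.8 ] now-tool d [ 0.8  -0.29  0.03] aligned-tool d [ 0.8  -0.28  0.03] rot [-0.   -0.09 -0.29] 
axes y [ 1.    -0.     0.005] x [ 0.005  0.002 -1.   ]
```

View pics/cup_c.png

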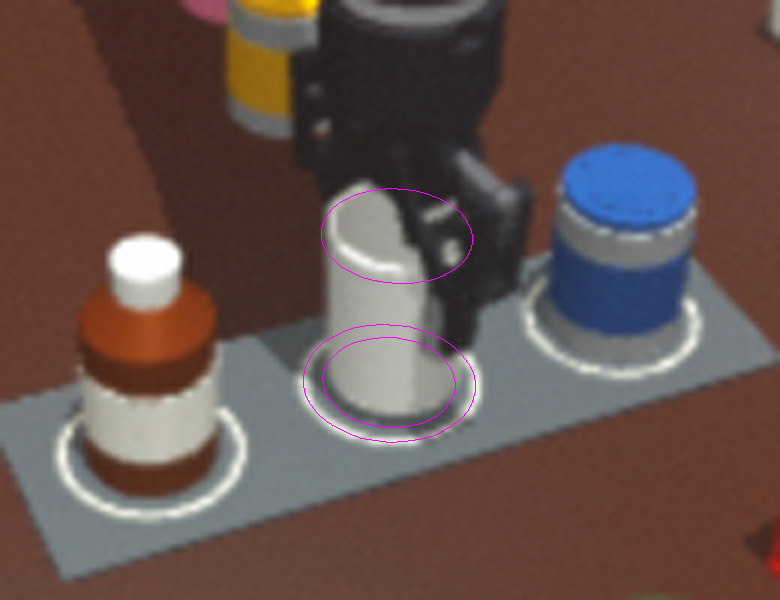

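The cup hovers over the middle ring. Its base looks about 2–3 mm too far in +x, which matches the sensed value. Correcting and lowering.

>>> {"op": "move_arm", "data": {"increments": [{"delta_pos":[0.3,-0.3,0],"delta_rot":[0,0,-0.3],"claw":5},{"delta_pos":[0.3,0,0],"delta_rot":[0,0,0],"claw":5},{"delta_pos":[0,0,0],"delta_rot":[0,0,0],"claw":5}]}}

```text
time_s: 21.1
position: [0.6464, -0.0265, 0.0395]
eef_rot: [0.501, 0.5, -0.5, 0.5]
contact_force: [0.9, 1.0, -0.7]
width: 0.0637
```

```bash
python3 go.py .6463 -.0264 .037 0
```

```text
t 21.1 p [ 0.6464 -0.0265  0.0395] w 0.0637 F [ 0.9  1.  -0.7] q7 [-0.44  0.67  0.59  1.72 -0.46  0.89  0.34]
world d cm [-0.01  0.01 -0.25] now-tool d [ 0.25 -0.01 -0.01] aligned-tool d [ 0.25 -0.01 -0.01] rot [-0.02 -0.08 -0.04] 
axes y [ 1.    -0.     0.001] x [ 0.001  0.001 -1.   ]
```

>>> {"op": "move_arm", "data": {"increments": [{"delta_pos":[0.2,0,0],"delta_rot":[0,0,0],"claw":5},{"delta_pos":[0.15,0,0],"delta_rot":[0,0,0],"claw":5},{"delta_pos":[0.1,0,0],"delta_rot":[0,0,0],"claw":5}]}}

```text
time_s: 21.4
position: [0.6464, -0.0267, 0.0364]
eef_rot: [0.501, 0.5, -0.499, 0.499]
contact_force: [-3.1, 1.6, 9.8]
width: 0.0637
```

```bash
python3 go.py .6463 -.0264 .037 0
```

```text
t 21.4 p [ 0.6464 -0.0267  0.0364] w 0.0637 F [-3.1  1.6  9.8] q7 [-0.44  0.67  0.59  1.72 -0.46  0.89  0.35]
world d cm [-0.01  0.03  0.06] now-tool d [-0.06 -0.01 -0.03] aligned-tool d [-0.06 -0.01 -0.03] rot [-0.03 -0.13 -0.01] 
axes y [ 1.    -0.001  0.   ] x [ 0.     0.002 -1.   ]
```

Contact at 10 N. Releasing.

>>> {"op": "move_arm", "data": {"increments": [{"delta_pos":[0,0,0],"delta_rot":[0,0,0],"claw":8.54},{"delta_pos":[0,0,0],"delta_rot":[0,0,0],"claw":8.54},{"delta_pos":[0,0,0],"delta_rot":[0,0,0],"claw":8.54},{"delta_pos":[0,0,0],"delta_rot":[0,0,0],"claw":8.54},{"delta_pos":[-1,0,0],"delta_rot":[0,0,0],"claw":8.54},{"delta_pos":[-2.5,0,0],"delta_rot":[0,0,0],"claw":8.54},{"delta_pos":[-3.5,0,0],"delta_rot":[0,0,0],"claw":8.54},{"delta_pos":[-3.5,0,0],"delta_rot":[0,0,0],"claw":8.54},{"delta_pos":[-3,0,0],"delta_rot":[0,0,0],"claw":8.54},{"delta_pos":[-1.5,0,0],"delta_rot":[0,0,0],"claw":8.54}]}}

```text
time_s: 22.4
position: [0.6447, -0.0273, 0.1914]
eef_rot: [-0.5, -0.501, 0.501, -0.498]
contact_force: [0.6, -1.0, 0.9]
width: 0.0854
```

```bash
python3 go.py .421 -.3037 .19 0
python3 - <<'E'
from h import *; from m0 import *
c=camera("scene");P=rings[1];u=proj(c,(*P,.05));zoom(c,*u,130,100,6,"cup_d",[((*P,.005),.03),((*P,.005),.039),((*P,.09),.0325)])
E
```

```text
t 22.4 p [ 0.6447 -0.0273  0.1914] w 0.0854 F [ 0.6 -1.   0.9] q7 [-0.51  0.51  0.69  1.6  -0.34  1.16  0.26]
world d cm [-22.37 -27.64  -0.14] now-tool d [  0.2  -22.33  27.68] aligned-tool d [  0.14 -22.37  27.64] rot [-0.09 -0.09  0.26] 
axes y [ 1.    -0.002 -0.005] x [-0.005  0.002 -1.   ]
```

View pics/cup_d.png

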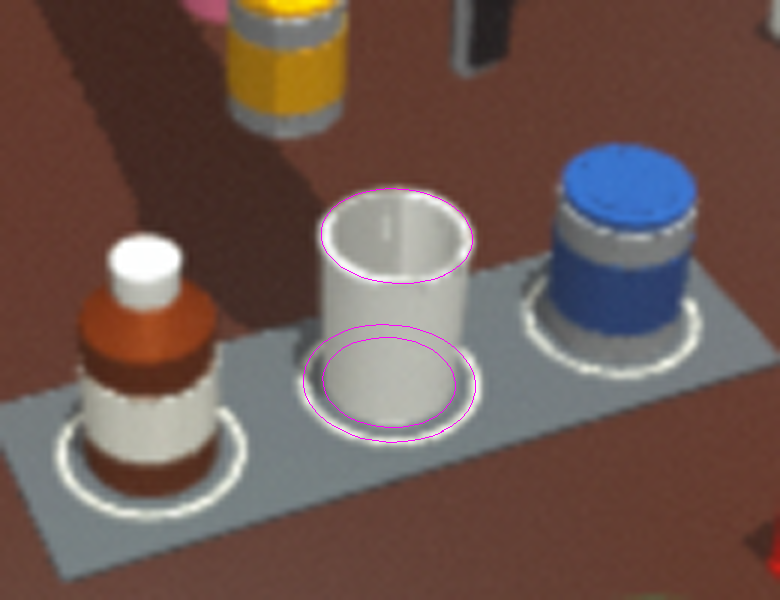

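The cup is on its ring within about 1 mm. Now the lid.

>>> {"op": "move_arm", "data": {"increments": [{"delta_pos":[0,-1.5,1.8],"delta_rot":[0,0,0],"claw":8.54},{"delta_pos":[0,-2.3,3],"delta_rot":[0,0,0],"claw":8.54},{"delta_pos":[0,-2.5,3.3],"delta_rot":[0,0,0],"claw":8.54},{"delta_pos":[0,-2.5,3.3],"delta_rot":[0,0,0],"claw":8.54},{"delta_pos":[0,-2.5,3.3],"delta_rot":[0,0,0],"claw":7},{"delta_pos":[0,-2.5,3.3],"delta_rot":[0,0,0],"claw":5},{"delta_pos":[0,-2.5,3.2],"delta_rot":[0,0,0],"claw":5},{"delta_pos":[0,-2,2.5],"delta_rot":[0,0,0],"claw":5},{"delta_pos":[0,-1,1.4],"delta_rot":[0,0,0],"claw":5},{"delta_pos":[0,0,0],"delta_rot":[0,0,0],"claw":5}]}}

```text
time_s: 23.45
position: [0.4426, -0.2833, 0.1858]
eef_rot: [0.498, 0.504, -0.5, 0.497]
contact_force: [0.3, 0.6, -0.3]
width: 0.0499
```

```bash
python3 go.py .421 -.3037 .06 0
python3 - <<'E'
from h import *; from m0 import *
P=(.421,-.3037)
c=camera("scene");u=proj(c,(*P,.03));zoom(c,*u,130,100,6,"lid_a",[((*P,.0),.037),((*P,.007),.037),((*P,.036),.011)])
E
```

```text
t 23.45 p [ 0.4426 -0.2833  0.1858] w 0.0499 F [ 0.3  0.6 -0.3] q7 [-0.18  0.3   0.81  1.89 -0.25  1.06  0.74]
world d cm [ -2.16  -2.04 -12.58] now-tool d [12.59 -2.05  2.1 ] aligned-tool d [12.58 -2.16  2.04] rot [ 0.18 -0.32  0.53] 
axes y [ 1.     0.003 -0.009] x [-0.009  0.006 -1.   ]
```

View pics/lid_a.png

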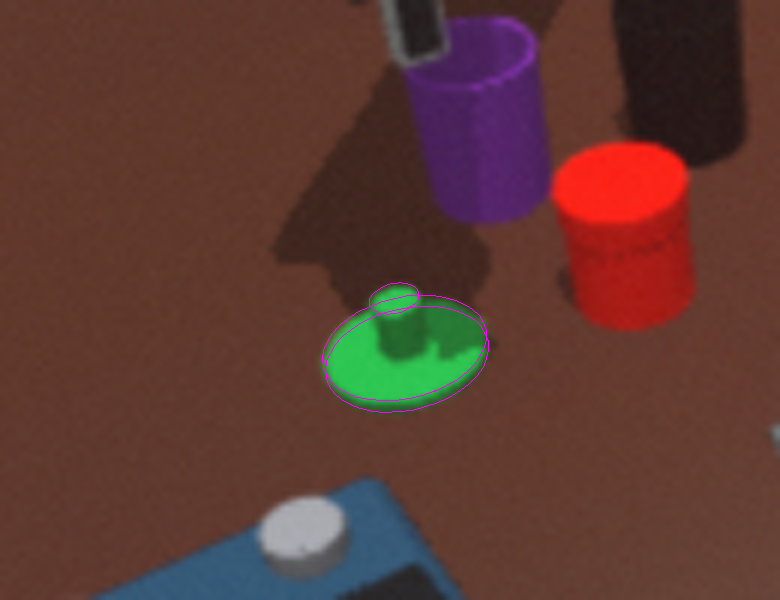

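>>> {"op": "move_arm", "data": {"increments": [{"delta_pos":[0,-2,2],"delta_rot":[0.2,-0.3,0.5],"claw":5},{"delta_pos":[2,0,0],"delta_rot":[0,0,0],"claw":5},{"delta_pos":[2.5,0,0],"delta_rot":[0,0,0],"claw":5},{"delta_pos":[2.5,0,0],"delta_rot":[0,0,0],"claw":5},{"delta_pos":[2.2,0,0],"delta_rot":[0,0,0],"claw":5},{"delta_pos":[1,0,0],"delta_rot":[0,0,0],"claw":5},{"delta_pos":[0,0,0],"delta_rot":[0,0,0],"claw":5}]}}

```text
time_s: 24.2
position: [0.4329, -0.2913, 0.0778]
eef_rot: [0.497, 0.506, -0.493, 0.504]
contact_force: [-0.4, 0.3, 0.8]
width: 0.0499
```

```bash
python3 go.py .421 -.3037 .011 0
```

```text
t 24.2 p [ 0.4329 -0.2913  0.0778] w 0.0499 F [-0.4  0.3  0.8] q7 [-0.06  0.44  0.72  2.01 -0.4   0.83  0.9 ]
world d cm [-1.19 -1.24 -6.68] now-tool d [ 6.67 -1.23  1.26] aligned-tool d [ 6.68 -1.19  1.24] rot [ 1.12 -0.36 -0.1 ] 
axes y [1.    0.019 0.002] x [ 0.002  0.006 -1.   ]
```

>>> {"op": "move_arm", "data": {"increments": [{"delta_pos":[0,-1.2,1.25],"delta_rot":[1.1,-0.3,0],"claw":5},{"delta_pos":[0,0,0],"delta_rot":[0,0,0],"claw":5}]}}

```text
time_s: 24.4
position: [0.4217, -0.3045, 0.0785]
eef_rot: [0.5, 0.5, -0.499, 0.501]
contact_force: [-0.1, -0.3, 0.2]
width: 0.05
```

```bash
python3 go.py .421 -.3037 .011 0
```

```text
t 24.4 p [ 0.4217 -0.3045  0.0785] w 0.05 F [-0.1 -0.3  0.2] q7 [-0.04  0.44  0.73  2.01 -0.4   0.83  0.91]
world d cm [-0.07  0.08 -6.75] now-tool d [ 6.75 -0.09 -0.08] aligned-tool d [ 6.75 -0.07 -0.08] rot [ 0.08  0.01 -0.15] 
axes y [1.    0.001 0.003] x [ 0.003 -0.    -1.   ]
```

>>> {"op": "move_arm", "data": {"increments": [{"delta_pos":[1,-0.1,-0.1],"delta_rot":[0,0,0],"claw":5},{"delta_pos":[1.5,0,0],"delta_rot":[0,0,0],"claw":5},{"delta_pos":[1.5,0,0],"delta_rot":[0,0,0],"claw":5},{"delta_pos":[0.8,0,0],"delta_rot":[0,0,0],"claw":5},{"delta_pos":[0,0,0],"delta_rot":[0,0,0],"claw":5}]}}

```text
time_s: 24.9
position: [0.4224, -0.3044, 0.0288]
eef_rot: [0.502, 0.498, -0.498, 0.502]
contact_force: [0.5, -0.2, -1.1]
width: 0.0502
```

```bash
python3 go.py .421 -.3037 .011 0
```

```text
t 24.9 p [ 0.4224 -0.3044  0.0288] w 0.0502 F [ 0.5 -0.2 -1.1] q7 [ 0.02  0.51  0.66  2.05 -0.48  0.73  0.98]
world d cm [-0.14  0.07 -1.78] now-tool d [ 1.78 -0.15 -0.07] aligned-tool d [ 1.78 -0.14 -0.07] rot [-0.    0.07 -0.44] 
axes y [ 1.    -0.     0.008] x [ 0.008 -0.001 -1.   ]
```

>>> {"op": "move_arm", "data": {"increments": [{"delta_pos":[0.7,-0.1,-0.1],"delta_rot":[0,0,-0.4],"claw":5},{"delta_pos":[0.7,0,0],"delta_rot":[0,0,0],"claw":5},{"delta_pos":[0.2,0,0],"delta_rot":[0,0,0],"claw":5},{"delta_pos":[0,0,0],"delta_rot":[0,0,0],"claw":5}]}}

```text
time_s: 25.3
position: [0.4218, -0.3036, 0.0116]
eef_rot: [0.5, 0.499, -0.5, 0.501]
contact_force: [0.3, 0.5, 0.8]
width: 0.05
```

```bash
python3 go.py .421 -.3037 .012 0
python3 - <<'E'
from h import *; from m0 import *
P=(.421,-.3037)
c=camera("scene");u=proj(c,(*P,.03));zoom(c,*u,130,100,6,"lid_b")
E
```

```text
t 25.3 p [ 0.4218 -0.3036  0.0116] w 0.05 F [0.3 0.5 0.8] q7 [ 0.03  0.54  0.64  2.05 -0.5   0.7   0.99]
world d cm [-0.08 -0.01  0.04] now-tool d [-0.04 -0.08  0.01] aligned-tool d [-0.04 -0.08  0.01] rot [ 0.01  0.1  -0.04] 
axes y [1.    0.    0.001] x [ 0.001 -0.002 -1.   ]
```

View pics/lid_b.png

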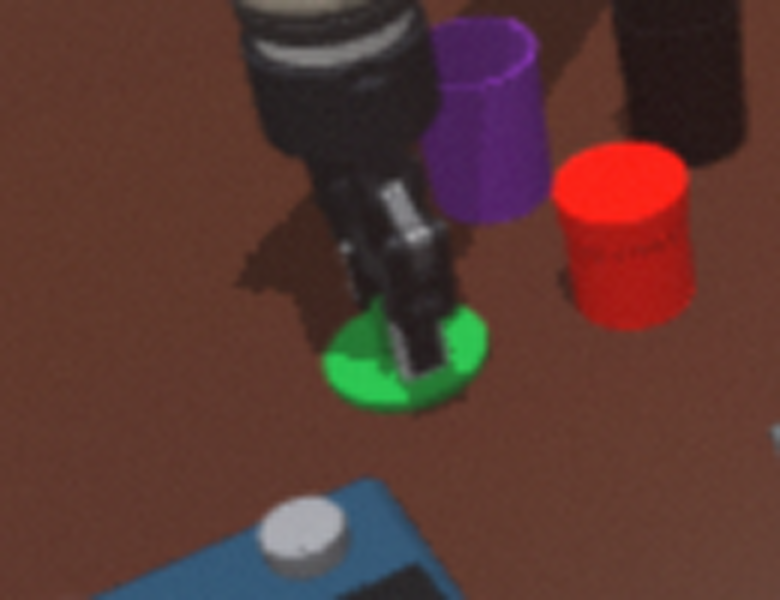

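The fingers straddle the knob above the disc. Closing.

>>> {"op": "move_arm", "data": {"increments": [{"delta_pos":[0,-0.05,0],"delta_rot":[0,0,0],"claw":3.5},{"delta_pos":[0,0,0],"delta_rot":[0,0,0],"claw":1},{"delta_pos":[0,0,0],"delta_rot":[0,0,0],"claw":1},{"delta_pos":[0,0,0],"delta_rot":[0,0,0],"claw":1},{"delta_pos":[0,0,0],"delta_rot":[0,0,0],"claw":1},{"delta_pos":[0,0,0],"delta_rot":[0,0,0],"claw":1}], "squeeze": 30}}

```text
time_s: 25.95
position: [0.4219, -0.304, 0.0127]
eef_rot: [0.5, 0.499, -0.5, 0.501]
contact_force: [0.5, -0.5, -0.4]
width: 0.0209
```

```bash
python3 go.py .6463 -.0264 .2 0
```

```text
t 25.95 p [ 0.4219 -0.304   0.0127] w 0.0209 F [ 0.5 -0.5 -0.4] q7 [ 0.03  0.54  0.64  2.05 -0.5   0.7   0.99]
world d cm [22.44 27.76 18.73] now-tool d [-18.74  22.49 -27.71] aligned-tool d [-18.73  22.44 -27.76] rot [ 0.01  0.14 -0.15] 
axes y [1.    0.    0.003] x [ 0.003 -0.003 -1.   ]
```

>>> {"op": "move_arm", "data": {"increments": [{"delta_pos":[-1.5,0,0],"delta_rot":[0,0.1,-0.1],"claw":1},{"delta_pos":[-3,0,0],"delta_rot":[0,0,0],"claw":1},{"delta_pos":[-4,0,0],"delta_rot":[0,0,0],"claw":1},{"delta_pos":[-4,0,0],"delta_rot":[0,0,0],"claw":1},{"delta_pos":[-3.5,0,0],"delta_rot":[0,0,0],"claw":1},{"delta_pos":[-2,0,0],"delta_rot":[0,0,0],"claw":1},{"delta_pos":[-0.8,0,0],"delta_rot":[0,0,0],"claw":1},{"delta_pos":[0,0,0],"delta_rot":[0,0,0],"claw":1}]}}

```text
time_s: 26.75
position: [0.4202, -0.3031, 0.2059]
eef_rot: [0.5, 0.501, -0.501, 0.498]
contact_force: [1.7, 0.3, -1.1]
width: 0.0207
```

```bash
python3 go.py .6463 -.0264 .2 0
python3 - <<'E'
from h import *; from m0 import *
c=camera("scene");u=proj(c,(.42,-.304,.2));zoom(c,*u,130,100,6,"lid_c")
E
```

```text
t 26.75 p [ 0.4202 -0.3031  0.2059] w 0.0207 F [ 1.7  0.3 -1.1] q7 [-0.17  0.26  0.85  1.89 -0.22  1.09  0.76]
world d cm [22.61 27.67 -0.59] now-tool d [  0.58  22.58 -27.69] aligned-tool d [  0.59  22.61 -27.67] rot [-0.06 -0.13  0.2 ] 
axes y [ 1.    -0.001 -0.003] x [-0.003  0.002 -1.   ]
```

View pics/lid_c.png

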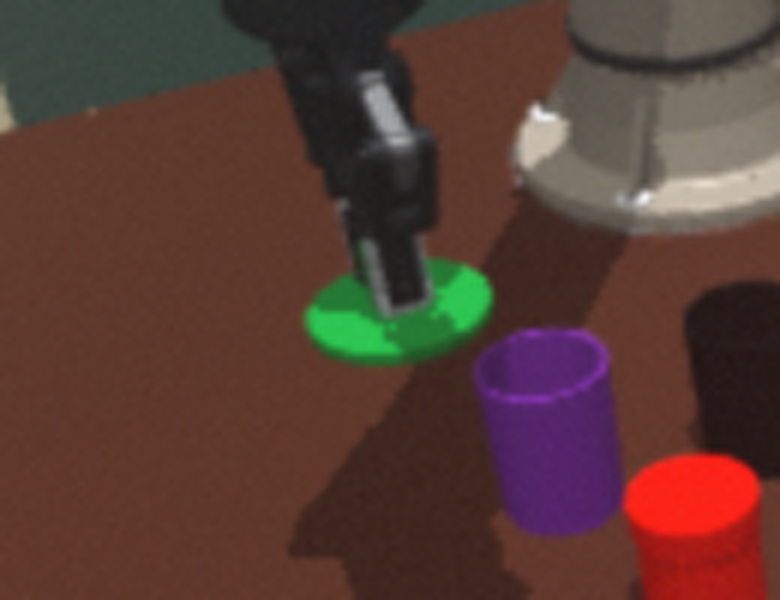

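The lid is held by the knob and hangs level. Carrying it over the cup, slightly slower.

>>> {"op": "move_arm", "data": {"increments": [{"delta_pos":[0,1.2,-1.4],"delta_rot":[0,0,0.2],"claw":1},{"delta_pos":[-0.1,2,-2.5],"delta_rot":[0,0,0],"claw":1},{"delta_pos":[-0.2,2.4,-3],"delta_rot":[0,0,0],"claw":1},{"delta_pos":[-0.2,2.4,-3],"delta_rot":[0,0,0],"claw":1},{"delta_pos":[-0.2,2.4,-3],"delta_rot":[0,0,0],"claw":1},{"delta_pos":[-0.2,2.4,-3],"delta_rot":[0,0,0],"claw":1},{"delta_pos":[-0.2,2.4,-3],"delta_rot":[0,0,0],"claw":1},{"delta_pos":[-0.2,2.4,-3],"delta_rot":[0,0,0],"claw":1},{"delta_pos":[-0.1,1.5,-2],"delta_rot":[0,0,0],"claw":1},{"delta_pos":[0,0,0],"delta_rot":[0,0,0],"claw":1}]}}

```text
time_s: 27.8
position: [0.6084, -0.053, 0.1975]
eef_rot: [-0.495, -0.508, 0.509, -0.488]
contact_force: [-0.7, 1.2, -0.8]
width: 0.0206
```

```bash
python3 go.py .6463 -.0264 .15 0
```

```text
t 27.8 p [ 0.6084 -0.053   0.1975] w 0.0206 F [-0.7  1.2 -0.8] q7 [-0.5   0.46  0.71  1.66 -0.32  1.17  0.29]
world d cm [ 3.79  2.66 -4.75] now-tool d [ 4.64  3.92 -2.66] aligned-tool d [ 4.75  3.79 -2.66] rot [-0.46 -0.39  1.9 ] 
axes y [ 0.999 -0.008 -0.033] x [-0.033  0.007 -0.999]
```

>>> {"op": "move_arm", "data": {"increments": [{"delta_pos":[0,1.8,-1.3],"delta_rot":[-0.4,-0.4,1.9],"claw":1},{"delta_pos":[0,1.7,-1.2],"delta_rot":[0,0,0],"claw":1},{"delta_pos":[0,0,0],"delta_rot":[0,0,0],"claw":1}]}}

```text
time_s: 28.1
position: [0.6405, -0.029, 0.1903]
eef_rot: [-0.497, -0.501, 0.504, -0.497]
contact_force: [-1.0, -0.1, 0.0]
width: 0.021
```

```bash
python3 go.py .6463 -.0264 .12 0
```

```text
t 28.1 p [ 0.6405 -0.029   0.1903] w 0.021 F [-1.  -0.1  0. ] q7 [-0.51  0.51  0.69  1.61 -0.34  1.16  0.26]
world d cm [ 0.58  0.26 -7.03] now-tool d [ 7.02  0.66 -0.28] aligned-tool d [ 7.03  0.58 -0.26] rot [-0.14  0.15  0.6 ] 
axes y [ 1.    -0.003 -0.01 ] x [-0.01  -0.003 -1.   ]
```

>>> {"op": "move_arm", "data": {"increments": [{"delta_pos":[0.5,0.6,-0.3],"delta_rot":[-0.1,0.1,0.6],"claw":1},{"delta_pos":[1.4,0,0],"delta_rot":[0,0,0],"claw":1},{"delta_pos":[1.6,0,0],"delta_rot":[0,0,0],"claw":1},{"delta_pos":[1.6,0,0],"delta_rot":[0,0,0],"claw":1},{"delta_pos":[0.8,0,0],"delta_rot":[0,0,0],"claw":1},{"delta_pos":[0,0,0],"delta_rot":[0,0,0],"claw":1}]}}

```text
time_s: 28.7
position: [0.6389, -0.0335, 0.122]
eef_rot: [-0.499, -0.499, 0.506, -0.496]
contact_force: [0.4, -0.2, -0.3]
width: 0.0208
```

```bash
python3 go.py .6463 -.0264 .105 0
```

```text
t 28.7 p [ 0.6389 -0.0335  0.122 ] w 0.0208 F [ 0.4 -0.2 -0.3] q7 [-0.48  0.57  0.66  1.68 -0.39  1.04  0.29]
world d cm [ 0.74  0.71 -1.7 ] now-tool d [ 1.69  0.75 -0.72] aligned-tool d [ 1.7   0.74 -0.71] rot [-0.58  0.21  0.62] 
axes y [ 1.    -0.01  -0.011] x [-0.011 -0.004 -1.   ]
```

>>> {"op": "move_arm", "data": {"increments": [{"delta_pos":[0,0.75,-0.7],"delta_rot":[-0.6,0.2,0.6],"claw":1},{"delta_pos":[0.5,0,0],"delta_rot":[0,0,0],"claw":1},{"delta_pos":[0.4,0,0],"delta_rot":[0,0,0],"claw":1},{"delta_pos":[0,0,0],"delta_rot":[0,0,0],"claw":1}]}}

```text
time_s: 29.1
position: [0.6477, -0.0268, 0.1135]
eef_rot: [0.501, 0.499, -0.499, 0.501]
contact_force: [-0.2, 0.9, -0.2]
width: 0.0209
```

```bash
python3 go.py .6463 -.0264 .103 0
python3 - <<'E'
from h import *; from m0 import *
c=camera("scene");P=rings[1];u=proj(c,(*P,.08));zoom(c,*u,130,100,6,"lid_d",[((*P,.097),.037)])
E
```

```text
t 29.1 p [ 0.6477 -0.0268  0.1135] w 0.0209 F [-0.2  0.9 -0.2] q7 [-0.48  0.59  0.65  1.68 -0.4   1.01  0.3 ]
world d cm [-0.14  0.04 -1.05] now-tool d [ 1.05 -0.14 -0.04] aligned-tool d [ 1.05 -0.14 -0.04] rot [ 0.02 -0.01 -0.17] 
axes y [1.    0.    0.003] x [ 0.003  0.    -1.   ]
```

View pics/lid_d.png

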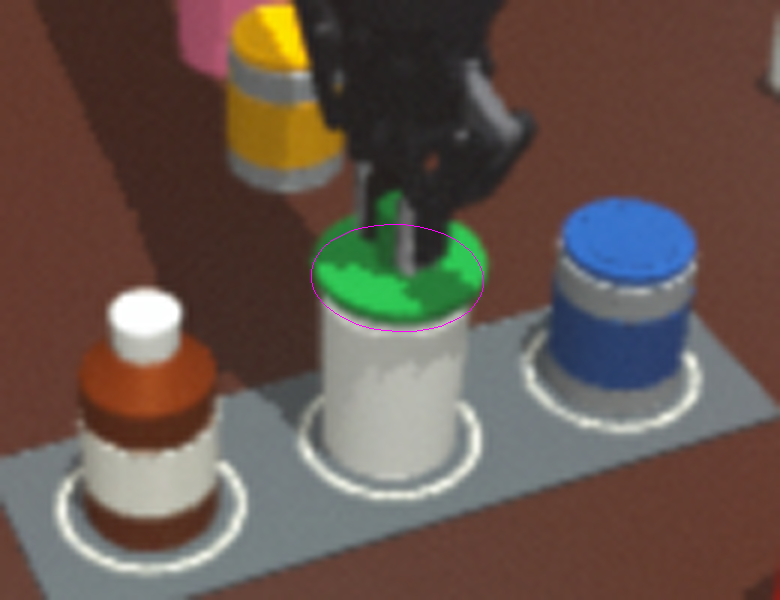

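The lid is level about 10 mm above the rim and centred. Lowering.

>>> {"op": "move_arm", "data": {"increments": [{"delta_pos":[0.4,-0.15,0],"delta_rot":[0,0,-0.2],"claw":1},{"delta_pos":[0.3,0,0],"delta_rot":[0,0,0],"claw":1},{"delta_pos":[0,0,0],"delta_rot":[0,0,0],"claw":1}]}}

```text
time_s: 29.45
position: [0.6466, -0.0271, 0.1069]
eef_rot: [0.5, 0.5, -0.5, 0.5]
contact_force: [0.6, 0.4, 0.7]
width: 0.021
```

```bash
python3 go.py .6463 -.0264 .103 0
```

```text
t 29.45 p [ 0.6466 -0.0271  0.1069] w 0.021 F [0.6 0.4 0.7] q7 [-0.48  0.59  0.64  1.68 -0.41  1.    0.31]
world d cm [-0.03  0.07 -0.39] now-tool d [ 0.39 -0.03 -0.07] aligned-tool d [ 0.39 -0.03 -0.07] rot [ 0.01  0.01 -0.04] 
axes y [1.    0.    0.001] x [ 0.001 -0.    -1.   ]
```

>>> {"op": "move_arm", "data": {"increments": [{"delta_pos":[0.2,0,-0.07],"delta_rot":[0,0,0],"claw":1},{"delta_pos":[0.15,0,0],"delta_rot":[0,0,0],"claw":1},{"delta_pos":[0.1,0,0],"delta_rot":[0,0,0],"claw":1}]}}

```text
time_s: 29.75
position: [0.6468, -0.0264, 0.1024]
eef_rot: [0.5, 0.5, -0.5, 0.5]
contact_force: [-2.5, -0.3, 7.2]
width: 0.0212
```

```bash
python3 go.py .6463 -.0264 .103 0
```

```text
t 29.75 p [ 0.6468 -0.0264  0.1024] w 0.0212 F [-2.5 -0.3  7.2] q7 [-0.47  0.6   0.64  1.69 -0.41  1.    0.31]
world d cm [-0.05  0.    0.06] now-tool d [-0.06 -0.05 -0.  ] aligned-tool d [-0.06 -0.05 -0.  ] rot [ 0.01  0.01 -0.06] 
axes y [1.    0.    0.001] x [ 0.001 -0.    -1.   ]
```

The lid is seated with 7 N of contact. Opening the jaws and rising.

>>> {"op": "move_arm", "data": {"increments": [{"delta_pos":[0,0,0],"delta_rot":[0,0,0],"claw":5},{"delta_pos":[0,0,0],"delta_rot":[0,0,0],"claw":5},{"delta_pos":[0,0,0],"delta_rot":[0,0,0],"claw":5},{"delta_pos":[0,0,0],"delta_rot":[0,0,0],"claw":5},{"delta_pos":[-1,0,0],"delta_rot":[0,0,0],"claw":5},{"delta_pos":[-2.5,0,0],"delta_rot":[0,0,0],"claw":5},{"delta_pos":[-3,0,0],"delta_rot":[0,0,0],"claw":5},{"delta_pos":[-3,0,0],"delta_rot":[0,0,0],"claw":5},{"delta_pos":[-2,0,0],"delta_rot":[0,0,0],"claw":5},{"delta_pos":[0,0,0],"delta_rot":[0,0,0],"claw":5}]}}

```text
time_s: 30.75
position: [0.6468, -0.0271, 0.2247]
eef_rot: [0.501, 0.499, -0.5, 0.5]
contact_force: [0.8, -0.5, 0.1]
width: 0.0502
```

>>> {"op": "move_arm", "data": {"increments": [{"delta_pos":[-1,-2,-1],"delta_rot":[0,0,0],"claw":5},{"delta_pos":[-1,-3,-2],"delta_rot":[0,0,0],"claw":5},{"delta_pos":[0,-3,-3],"delta_rot":[0,0,0],"claw":5},{"delta_pos":[0,-3,-3],"delta_rot":[0,0,0],"claw":5},{"delta_pos":[0,-3,-3],"delta_rot":[0,0,0],"claw":5},{"delta_pos":[0,-2,-3],"delta_rot":[0,0,0],"claw":5},{"delta_pos":[0,-1,-3],"delta_rot":[0,0,0],"claw":5},{"delta_pos":[0,0,-1.5],"delta_rot":[0,0,0],"claw":5},{"delta_pos":[0,0,0],"delta_rot":[0,0,0],"claw":5},{"delta_pos":[0,0,0],"delta_rot":[0,0,0],"claw":5}]}}

```text
time_s: 31.75
position: [0.4694, 0.1707, 0.2407]
eef_rot: [-0.5, -0.498, 0.502, -0.5]
contact_force: [-0.4, -0.3, -0.7]
width: 0.0502
```

```bash
python3 go.py .6463 -.0264 .103 0
python3 - <<'E'
from h import *; from m0 import *
a,b,d=rings
pts=[((*a,.005),.031),((*a,.085),.031),((*b,.09),.037),((*b,.097),.037),((*b,.126),.011),((*b,.005),.03),((*d,.005),.029),((*d,.115),.014)]+[((O[n][0],O[n][1],z),.031) for n in("yel","red") for z in (0,O[n][3])]
s=camera("scene");t=camera("top")
zoom(s,320,210,195,150,4,"fin_s",pts);zoom(t,320,190,195,150,4,"fin_t",pts)
zoom(s,335,225,130,100,6,"fin_s2")
E
```

```text
t 31.75 p [0.4694 0.1707 0.2407] w 0.0502 F [-0.4 -0.3 -0.7] q7 [-1.04  0.14  0.68  1.89 -0.09  1.14 -0.34]
world d cm [ 17.69 -19.71 -13.77] now-tool d [13.85 17.79 19.56] aligned-tool d [13.77 17.69 19.71] rot [-0.26  0.27  0.04] 
axes y [ 1.    -0.005 -0.001] x [-0.001 -0.005 -1.   ]
```

View pics/fin_s.png

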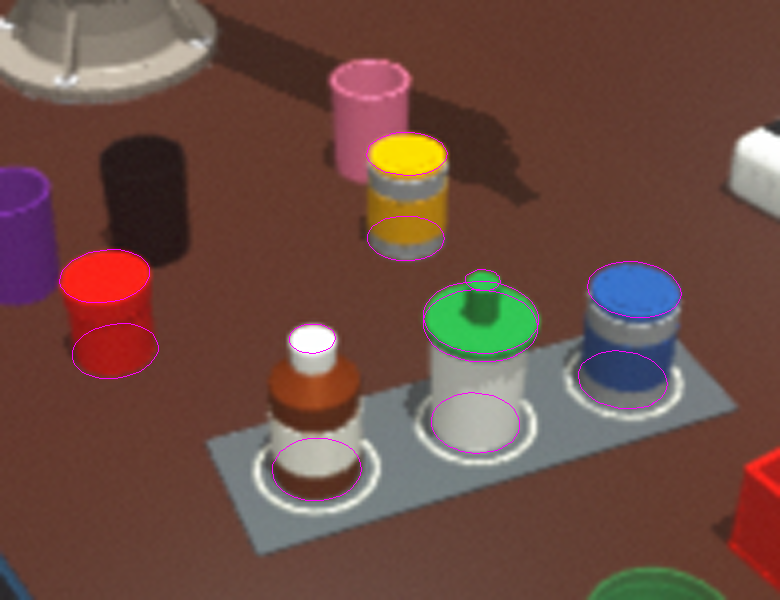

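View pics/fin_t.png

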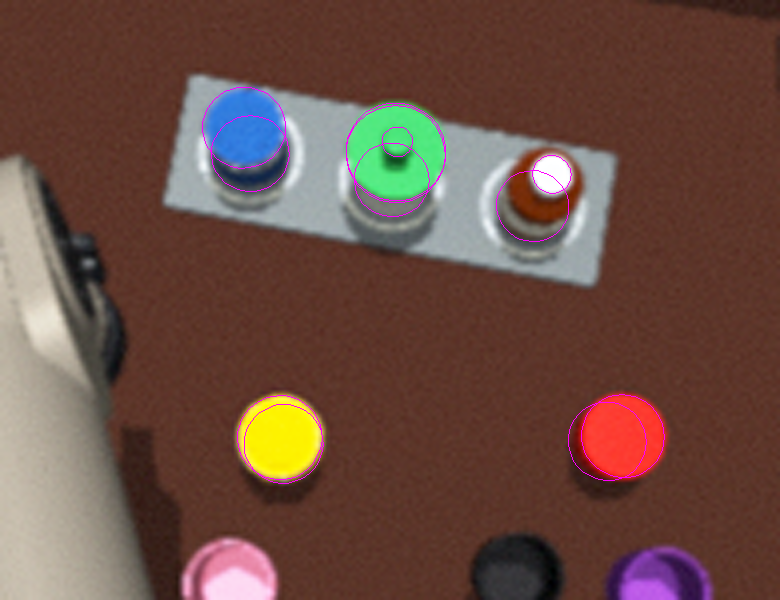

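View pics/fin_s2.png

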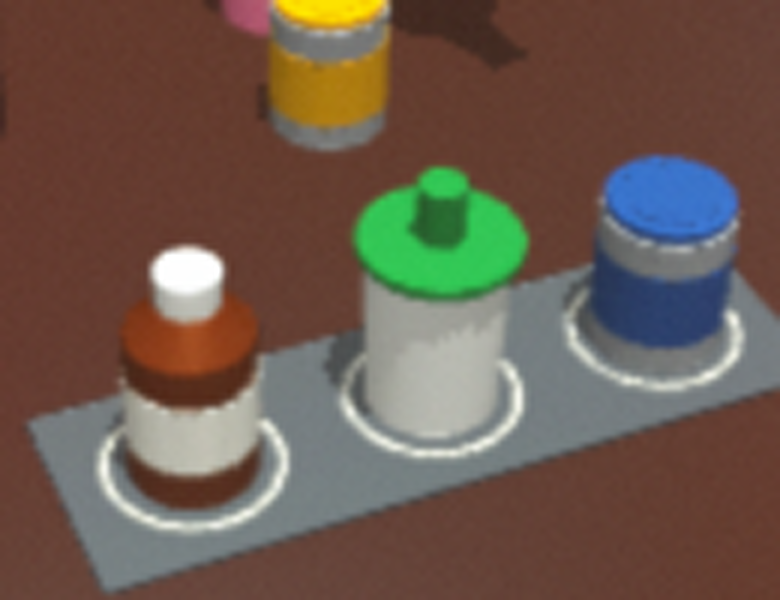

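Both views match the predicted outlines. The tin, cup and bottle sit on their rings, the lid lies flat and centred, and the yellow tin and red jar are unmoved. The arm is clear, so I'm handing in.

```bash
python3 -c "
from plant import sign_off
print(sign_off())"
```

```text
the job is handed in; nothing more can be done
None
```

The lacquer kit is set out and handed in after about 32 s of the 104 s allowed. No verdict was reported.

- **Placement:** The blue-lidded tin stands on the ring nearest the balance, the amber bottle on the ring at the other end, and the cup between them on the middle ring. The green lid is on the cup.
- **Final check:** In both camera views, each part matched its predicted upright outline to within about 1–2 mm. The lid lay flat and centred on the rim. The yellow tin and red jar matched their starting outlines.
- **Forces and clearance:** The readings I took while setting things down stayed around 10 N. The arm was clear of everything before hand-in.
- **Corrections on the way:** Several moves drifted by up to about 3 cm. I corrected each before gripping or setting down. No check failed or disagreed at the end.

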